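# Set up the drilling jig for an amplifier foot

### The arm

A 7-joint arm with a two-finger parallel gripper is mounted at the origin on the work surface. World frame = base frame: x ahead of the robot, y to its left, z up, the work surface at z = 0. Lengths are in m, angles in degrees, forces in N, time in s.
With the tool pointing down it reaches from about 0.35 to 0.9 m from the base axis. Payload 8.1 kg.
Tool frame: the origin (TCP) lies midway between the tips of the shut fingers; the grasp point (between the pads) lies 19 mm behind it; z points along the fingers, y is the direction in which the jaws open and shut (so a half turn about z gives the same grasp; the last joint's range is limited). The gripper opens to 85 mm and grips with 20 to 120 N. Pads are 22 mm wide; open, the fingers measure 114 mm over their backs; the gripper's body (76 mm by 85 mm) begins 54 mm behind the grasp point. The pads swing forward as they close: fully open they stand 13 mm farther back than shut.
Start: joints at [58.293, 24.895, 1.432, 90.138, -0.665, 64.973, -4.303], TCP at [0.272, -0.563, 0.231] pointing down, gripper open.
Joint ranges: [-149.89, 149.89], [-25.12, 119.58], [-72.63, 75.52], [4.76, 147.25], [-75.54, 255.54], [6.69, 114.76], [-157.13, 157.13]. Speed limits (degrees/s): [127.2, 127.2, 172.46, 172.46, 180, 180, 180].

### API

Orientations are given as a 3x3 rotation matrix whose columns are the frame's x, y, z axes.
In Python, from cell import env gives the robot as it stands.
- The arm moves only by the tool arm_command, never from a script. Its argument "series" is text: rows parted by semicolons, each of 7 numbers parted by spaces: the turn, a rotation vector about the tool's x, y, z in rad, then the shift along the tool's x, y, z in cm, then the finger opening in cm, from 0 to 8.54. A call has 1 to 5 rows; each row is the pose to reach, as a shift and turn from the pose commanded when the call began, along the tool's axes at that moment; what a row does not reach only later rows make up. A row lasts 1/8 s, in which the tool goes at most 62.5 mm and 10.7 degrees, less where a joint would pass 70% of its speed; a pose out of reach is approached as far as the arm can. A call with a gripper value outside its range is refused whole. The fingers move at their own pace and stop on an object; "newtons" is the grip in N (left out, the last holds). Time passes only in rows, so rows that repeat a pose let the fingers close. It gives the time, the measured TCP pose, the force and the opening at its end, in the units of the state.
- env.observe(): the state, without advancing time (a new reading comes with each control period).
- env.capture(name): name is "scene" or "side" or "wrist"; returns (picture, depth): 384x512x3 uint8, red, green, blue; 384x512 float32, m along the optical axis (not along the pixel's ray), 0 where there is no reading.
- env.camera_info(name): a dict with "camera_matrix" (3x3 intrinsics, pixels), "D" ([k1, k2, p1, p2, k3] as OpenCV has them; the pictures are not rectified), "xyz" and "attitude" of the camera in the world; the wrist camera has in their place "mount" (4x4, takes a point from camera to tool coordinates, whose origin is the TCP and whose axes are the flange's). Camera axes: x right, y down, z forward; pixel columns grow to the right and rows downward; lengths in m; the calibration is good to about 2 mm. A picture is of the moment at which its call begins: read the wrist's pose just before it. camera_info takes no time and is no camera call.
- env.close_job(): hands the job in, once; it reports no verdict.
The state is a dict: "t": time; "qpos": joint angles; "qvel": joint speeds; "tau": joint torques, N m; "position": TCP position; "eef_rot": TCP orientation; "force": force on the tool from outside, world axes, zero at the start; "wrist_torque": the same for the moment, N m; "gripper_width": finger opening in m.
Only numpy, scipy, OpenCV 4.12 (cv2) and the standard library are available. Lean on these libraries where they do the work, as an engineer would, in place of code of your own. Each camera call takes 0.05 s, during which the arm holds its last target. There are 200 camera calls.

### The job

Get the drilling jig ready: swing the keeper fully back to its stop, lay the wooden blank flat in the nest of the grey base, and set the three-armed jig over it with its ball feet fully home in the cone, the groove and on the flat. Then swing the keeper to 90 degrees, pointing straight at the jig's handle, and after that put every guide bush into a seat of the jig, turned so that its key drops into the slot and its flange lies flush. Leave the other things on the bench where they are.

Things in the scene. Friction and masses are not known exactly. Their poses are not given: they have to be found in the camera images.
- base_centre (a point): Centre of the grey cast drilling base (body 12 mm thick, fixed to the bench), 74 mm above the bench: where jig_centre lies when the jig is seated. z up. Three pillars stand 102 mm from it: cone towards -y, groove at 30 degrees from +x towards +y, flat at 150 degrees.
- cone (a point): Where the centre of a jig ball rests in the cone seat: a six-sided steel funnel with 52 degree walls, 44 mm above the bench, rim 49 mm above it. It takes in a ball up to 8 mm off-centre. Axes as the base.
- groove (a point): Where the centre of a jig ball rests in the vee groove (52 degree walls, 44 mm long, pointing at the cone), 44 mm above the bench, rims 49 mm. It takes in a ball up to 8 mm to the side. Axes as the base.
- flat (a point): Where the centre of a jig ball rests on the flat round steel pad (40 mm across, pad top 34 mm above the bench): 44 mm above the bench. Axes as the base.
- nest (a point): Where the blank's centre lies when home in the nest amid the base: 27 mm above the bench (nest floor at 12 mm). Axes as the base. The blank's 90 mm length goes along x, between two 8 mm high end stops and four 10 mm high pins (36 mm either side of the middle along x), 2.5 mm play all round; the middles of its long sides stay free for fingers.
- keeper_pivot (a point): Pivot of the keeper on its post (vertical axis), 165 mm from the base's centre towards -y, 83 mm above the bench. Axes as the base.
- keeper_knob (a point): Point on the keeper's upright round black knob (20 mm across), 110 mm above the bench; knob top at 132 mm. It stands 45 mm from the pivot on the keeper's flat steel arm, 69 mm long from the pivot and 22 mm wide, underside 78 mm and top 88 mm above the bench.
- keeper (a joint): Angle of the keeper, rad, 0 to 2.4, anticlockwise seen from above. 0: against its stop, arm along base +x, clear of the jig's place. 1.571 (90 degrees): arm points straight at the base's centre, about 4 mm above the pad over the jig's foot in the cone; no stop there. It stays where it is left (about 3 N at the knob moves it).
- jig_handle (a point): Centre of the jig's black handle, 36 mm (jig x) by 20 mm (jig y), 50 mm high. Jig: three-armed aluminium spider, about 0.7 kg, top face 25 mm below this point; three 20 mm steel ball feet 102 mm from its axis at 0, 120, 240 degrees from jig +x, their bottoms 65 mm below this point. Any foot may go in any seat (three headings are right). Seated, this point is 99 mm above the bench.
- jig_centre (a point): Point on the jig's axis, level with its top face, 40 mm above the ball feet's bottoms. Axes as jig_handle.
- seat1 (a point): Centre of a keyed bush seat, level with the jig's top face, 58 mm from the jig's axis at 0 degrees from jig +x. Hole 42.5 mm across, 20 mm deep, with a key slot 11 mm wide pointing straight outwards from the jig's axis. Axes as the jig.
- seat2 (a point): Centre of a keyed bush seat, level with the jig's top face, 58 mm from the jig's axis at 120 degrees from jig +x. Hole 42.5 mm across, 20 mm deep, with a key slot 11 mm wide pointing straight outwards from the jig's axis. Axes as the jig.
- seat3 (a point): Centre of a keyed bush seat, level with the jig's top face, 58 mm from the jig's axis at 240 degrees from jig +x. Hole 42.5 mm across, 20 mm deep, with a key slot 11 mm wide pointing straight outwards from the jig's axis. Axes as the jig.
- blank_centre (a point): Centre of the plain hardwood blank, 90 mm (x) by 50 mm (y) by 30 mm (z), about 0.12 kg.
- bush1_centre (a point): Half-way up a steel bush 70 mm high, 0.25 kg, upright at the start, or absent. From below: stem 40 mm across, 26 long, 3 mm taper, with an 8 mm wide key standing out 6 mm along bush +x from 8 mm up; flange 56 mm across, 6 thick, pointer lug over the key to 33 mm from the axis; round black grip 28 mm across, 38 high. Home, this point is 9 mm above the jig's top face; key not in slot: 18 mm more.
- bush2_centre (a point): Half-way up a steel bush 70 mm high, 0.25 kg, upright at the start, or absent. From below: stem 40 mm across, 26 long, 3 mm taper, with an 8 mm wide key standing out 6 mm along bush +x from 8 mm up; flange 56 mm across, 6 thick, pointer lug over the key to 33 mm from the axis; round black grip 28 mm across, 38 high. Home, this point is 9 mm above the jig's top face; key not in slot: 18 mm more.
- bush3_centre (a point): Half-way up a steel bush 70 mm high, 0.25 kg, upright at the start, or absent. From below: stem 40 mm across, 26 long, 3 mm taper, with an 8 mm wide key standing out 6 mm along bush +x from 8 mm up; flange 56 mm across, 6 thick, pointer lug over the key to 33 mm from the axis; round black grip 28 mm across, 38 high. Home, this point is 9 mm above the jig's top face; key not in slot: 18 mm more.
- tape_roll: Bystander: grey roll of tape, 90 mm across, 25 mm high.
- tape_measure: Bystander: tape measure, 70 by 45 by 55 mm.
- screwdriver: Bystander: screwdriver lying down.
- battery: Bystander: drill battery, 80 by 75 mm, 60 mm high.
- glue: Bystander: glue bottle, 56 mm across, 150 mm high.
- offcut: Bystander: pale wood offcut, 160 by 45 by 30 mm.
- bit_case: Bystander: black drill bit case, 110 by 70 mm, 50 mm high.
Things that resemble listed ones, but are neither listed nor needed, are in the scene too. Several things look just like the part that bears blank_centre: the one meant starts farthest to the robot's right.

How it is judged (in metres and radians):
On the way, in this order (a step that is already met when the one before it is completed fails the run):
1. the keeper is swung back to its stop (value of joint keeper below 0.2 rad), for 0.2 s.
2. the blank lies home in the nest (distance between blank_centre and nest below 0.006 m and angle between the x axis of blank_centre and the x axis of nest, either way round below 0.12 rad), for 0.3 s.
3. the jig is seated on all three feet (distance between jig_centre and base_centre below 0.004 m and angle between jig_centre's own z axis and vertical below 0.025 rad), for 0.3 s.
4. the keeper points straight at the handle (90 degrees) (all of step 3 and value of joint keeper between 1.43 and 1.71 rad), for 0.3 s.
5. every guide bush is home in a keyed seat (((horizontal distance between bush1_centre and seat1 below 0.005 m and z of bush1_centre in the frame of seat1 between 0.004 and 0.0125 m) or (horizontal distance between bush1_centre and seat2 below 0.005 m and z of bush1_centre in the frame of seat2 between 0.004 and 0.0125 m) or (horizontal distance between bush1_centre and seat3 below 0.005 m and z of bush1_centre in the frame of seat3 between 0.004 and 0.0125 m)) and ((horizontal distance between bush2_centre and seat1 below 0.005 m and z of bush2_centre in the frame of seat1 between 0.004 and 0.0125 m) or (horizontal distance between bush2_centre and seat2 below 0.005 m and z of bush2_centre in the frame of seat2 between 0.004 and 0.0125 m) or (horizontal distance between bush2_centre and seat3 below 0.005 m and z of bush2_centre in the frame of seat3 between 0.004 and 0.0125 m)) and ((horizontal distance between bush3_centre and seat1 below 0.005 m and z of bush3_centre in the frame of seat1 between 0.004 and 0.0125 m) or (horizontal distance between bush3_centre and seat2 below 0.005 m and z of bush3_centre in the frame of seat2 between 0.004 and 0.0125 m) or (horizontal distance between bush3_centre and seat3 below 0.005 m and z of bush3_centre in the frame of seat3 between 0.004 and 0.0125 m))), for 0.2 s.
At the end, for the whole second after the job is handed in: Blank in the nest (within 6 mm and 0.12 rad); jig level on its three seats (centre within 4 mm, tilt under 0.025 rad); keeper at 1.571 rad, 0.14 either way; every bush present in a seat, on its axis within 5 mm, key in the slot and flange down within 3.5 mm (all of step 2 and all of step 4 and all of step 5); the robot touches nothing.
It fails at once if a bystander (tape roll, tape measure, screwdriver, battery, glue, offcut or bit case) is moved by more than 30 mm (distance of any of tape_roll, tape_measure, screwdriver, battery, glue, offcut, bit_case from where it was at the start of the episode above 0.03 m).
Of bush1, bush2, bush3 only 2 to 3 are there at a start; the rules pass over those that are not, and their reading is None.
At some moment in a run one of bush1, bush2, bush3 may be knocked a few centimetres aside while the robot is not near it.
Once in a run the grip may slacken for a moment while it holds something.
It also fails if it takes over 210 s, if anything falls off the work surface, if the arm or the gripper's body presses on something with over 40 N, if the wrist force passes 120 N, or if a joint passes its speed limit or range.

## Working session

There is one attempt and no reset: what is moved stays moved. The work goes in short steps, Python scripts to look and compute and a tool call to move; the robot and the scene stay as the last step left them, time stands still between calls to the robot, and variables do not carry over. Pictures are saved under pics/ and viewed, about 12 in all and at most 16, crops included, and the job is handed in when it is done.

Besides the shell and the picture viewer there is one more tool, called after "Call:" as name(argument=value, ...) on one line, values as JSON. arm_command: Moves the arm, as the interface text tells. Its arguments: {"type":"object","properties":{"series":{"type":"string"},"newtons":{"type":"number"}},"required":["series"]}

```bash
mkdir -p pics; ls
cat > h.py <<'E'
import numpy as np, cv2
from cell import env
def cap(n):
    s=env.observe(); p,d=env.capture(n); ci=env.camera_info(n)
    K=np.array(ci["camera_matrix"]);D=np.array(ci["D"])
    if "mount" in ci:
        T=np.eye(4);T[:3,:3]=s["eef_rot"];T[:3,3]=s["position"];T=T@np.array(ci["mount"])
    else:
        T=np.eye(4);T[:3,:3]=ci["attitude"];T[:3,3]=ci["xyz"]
    return p,d,K,D,T
def rays(uv,K,D,T):
    u=cv2.undistortPoints(np.array(uv,float).reshape(-1,1,2),K,D).reshape(-1,2)
    return np.c_[u,np.ones(len(u))]@T[:3,:3].T
def onz(uv,z,K,D,T):
    r=rays(uv,K,D,T);o=T[:3,3];return o+r*((z-o[2])/r[:,2])[:,None]
def cloud(d,K,D,T):
    h,w=d.shape;v,u=np.mgrid[:h,:w]
    r=rays(np.c_[u.ravel(),v.ravel()],K,D,T)
    P=T[:3,3]+r*d.reshape(-1,1);P[d.ravel()<=0]=np.nan
    return P.reshape(h,w,3)
def save(n,p,s=1): cv2.imwrite(f"pics/{n}.png",cv2.resize(p[:,:,::-1],None,fx=s,fy=s,interpolation=cv2.INTER_CUBIC))
E
python3 - <<'E'
from h import *
np.set_printoptions(precision=3,suppress=True)
print(env.observe())
for n in("scene","side","wrist"):
    p,d,K,D,T=cap(n); save(n+"0",p,1.5); np.savez(f"pics/{n}0.npz",p=p,d=d,K=K,D=D,T=T); print(n,T,K[0,0],(d>0).mean())
E
```

```text
pics
{'t': 0.0, 'qpos': array([58.293, 24.937,  1.432, 90.19 , -0.663, 64.973, -4.304]), 'qvel': array([-0.028,  0.039, -0.005,  0.049,  0.055, -0.016,  0.071]), 'tau': array([ -0.003, -67.047,   1.024, -31.621,   0.015,   0.013,  -0.   ]), 'position': array([ 0.272, -0.562,  0.231]), 'eef_rot': array([[ 0.9  ,  0.436, -0.001],
       [ 0.436, -0.9  ,  0.001],
       [-0.   , -0.002, -1.   ]]), 'force': array([ 1.017, -0.369, -0.058]), 'wrist_torque': array([-0.003,  0.042, -0.003]), 'gripper_width': 0.08553883041010354}
scene [[ 0.816  0.421 -0.396  1.018]
 [ 0.578 -0.584  0.571 -0.708]
 [ 0.009 -0.695 -0.719  0.956]
 [ 0.     0.     0.     1.   ]] 374.4120799324609 0.9959869384765625
side [[-0.976 -0.141  0.169  0.278]
 [-0.219  0.577 -0.787  1.286]
 [ 0.014 -0.805 -0.593  1.084]
 [ 0.     0.     0.     1.   ]] 480.35739376001413 0.9958648681640625
wrist [[ 0.435 -0.856 -0.279  0.342]
 [-0.9   -0.414 -0.133 -0.529]
 [-0.001  0.309 -0.951  0.373]
 [ 0.     0.     0.     1.   ]] 314.2686783045482 0.9959869384765625
```

View pics/scene0.png

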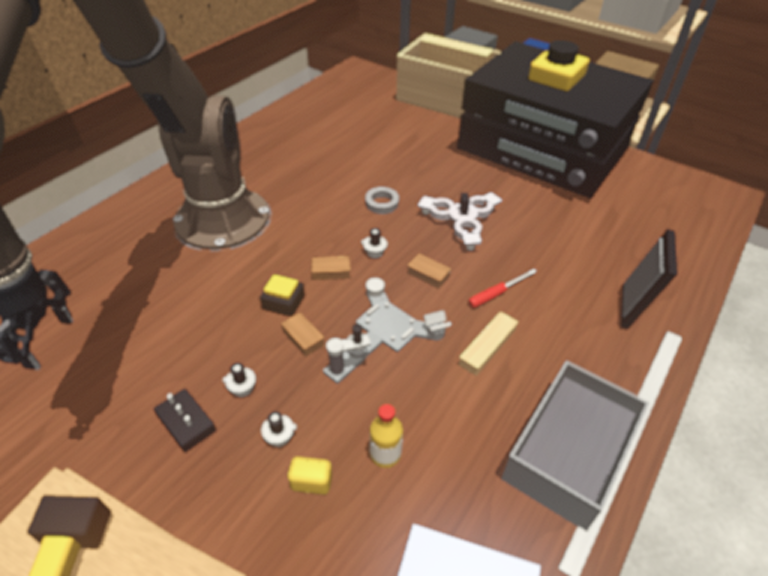

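View pics/side0.png

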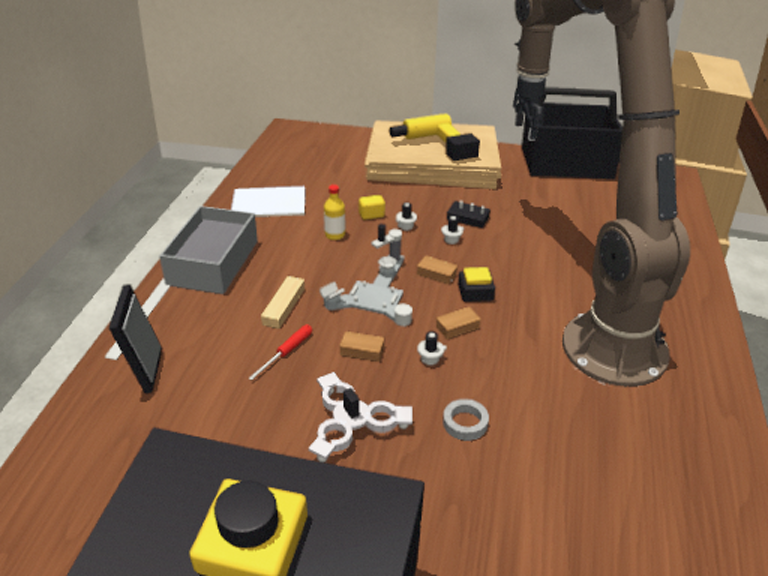

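```bash
cat >> h.py <<'E'
def ortho(names,x0,x1,y0,y1,r,zmax=0.2):
    # top view: up = +x, left = +y
    H=int((x1-x0)/r);W=int((y1-y0)/r);Z=np.full((H,W),-1.);I=np.zeros((H,W,3),np.uint8)
    for p,d,K,D,T in names:
        s=3;P=cloud(cv2.resize(d,None,fx=1,fy=1),K,D,T).reshape(-1,3);C=p.reshape(-1,3)
        ok=(P[:,2]<zmax)&(P[:,0]>x0)&(P[:,0]<x1)&(P[:,1]>y0)&(P[:,1]<y1)
        P=P[ok];C=C[ok];o=np.argsort(P[:,2]);P=P[o];C=C[o]
        i=((x1-P[:,0])/r).astype(int).clip(0,H-1);j=((y1-P[:,1])/r).astype(int).clip(0,W-1)
        Z2=np.full((H,W),-1.);Z2[i,j]=P[:,2];I2=np.zeros_like(I);I2[i,j]=C
        m=Z2>Z;Z[m]=Z2[m];I[m]=I2[m]
    return Z,I
E
python3 - <<'E'
from h import *
np.set_printoptions(precision=3,suppress=True)
V=[]
for n in("scene","side"):
    f=np.load(f"pics/{n}0.npz");V.append([f[k] for k in("p","d","K","D","T")])
for v in V:
    P=cloud(*v[1:]);z=P[...,2];m=(P[...,0]>.4)&(P[...,0]<.9)&(abs(P[...,1])<.4)
    t=z[m&(abs(z)<.01)];print("table",t.mean(),t.std())
# components over table in each
for nm,v in zip("ab",V):
    P=cloud(*v[1:]);hsv=cv2.cvtColor(v[0],cv2.COLOR_RGB2HSV)
    m=((P[...,2]>.012)&(P[...,2]<.2)&(P[...,0]>.28)&(P[...,0]<1.05)&(abs(P[...,1])<.6)).astype(np.uint8)
    n,l,st,ce=cv2.connectedComponentsWithStats(m)
    for i in range(1,n):
        if st[i,4]<40: continue
        Q=P[l==i];zt=np.percentile(Q[:,2],98);top=Q[Q[:,2]>zt-.006]
        (c,s,a)=cv2.minAreaRect((top[:,:2]*1000).astype(np.float32))
        print(nm,ce[i]*1.5,st[i,4],"ztop %.3f"%zt,"rect",np.array(c).round(),np.array(s).round(),round(a),"col",v[0][l==i].mean(0).round(),"mean",Q.mean(0))
Z,I=ortho(V,.3,1.,-.5,.5,.0025)
save("top0",I,2)
E
```

```text
table -0.0004866791899266614 0.0023251527295548007
table 0.00219070755211391 0.0027873731111411155
a [382.016 199.041] 183 ztop 0.027 rect [320. 299.] [87. 77.] 88 col [162. 156. 150.] mean [0.318 0.295 0.021]
a [461.422 213.285] 857 ztop 0.088 rect [531. 355.] [19. 44.] 38 col [189. 180. 177.] mean [0.532 0.349 0.039]
a [373.694 241.605] 186 ztop 0.072 rect [413. 128.] [26. 27.] 39 col [161. 152. 143.] mean [0.415 0.122 0.043]
a [649.18  277.548] 1283 ztop 0.193 rect [1018.  323.] [ 21. 139.] 17 col [77. 65. 60.] mean [1.005 0.298 0.122]
a [428.175 269.012] 331 ztop 0.033 rect [563. 138.] [89. 51.] 0 col [182. 135.  92.] mean [0.566 0.133 0.027]
a [329.744 265.944] 328 ztop 0.033 rect [367.   9.] [90. 50.] 39 col [185. 136.  90.] mean [0.371 0.006 0.027]
a [491.719 291.728] 208 ztop 0.028 rect [714. 151.] [97. 19.] 68 col [215.  98.  87.] mean [0.721 0.163 0.02 ]
a [281.387 294.499] 568 ztop 0.062 rect [ 342. -131.] [60. 53.] 17 col [141. 124.  67.] mean [ 0.354 -0.141  0.044]
a [374.415 287.967] 136 ztop 0.036 rect [494.  13.] [36. 39.] 88 col [198. 193. 185.] mean [0.5   0.009 0.0
[... 2499 characters left out ...]
. 56. 55.] mean [0.99  0.338 0.119]
b [457.321 320.633] 360 ztop 0.037 rect [368.  13.] [92. 53.] 40 col [169. 122.  75.] mean [0.367 0.018 0.029]
b [288.431 344.015] 233 ztop 0.032 rect [712. 154.] [95. 17.] 68 col [202.  79.  71.] mean [0.718 0.176 0.022]
b [362.085 343.926] 408 ztop 0.037 rect [561. 141.] [90. 54.] 1 col [171. 123.  76.] mean [0.56  0.146 0.029]
b [431.072 346.614] 249 ztop 0.075 rect [410. 130.] [26. 30.] 9 col [135. 131. 125.] mean [0.409 0.136 0.044]
b [352.032 415.876] 1559 ztop 0.091 rect [530. 357.] [20. 40.] 40 col [182. 177. 175.] mean [0.526 0.366 0.042]
b [462.051 417.431] 379 ztop 0.031 rect [317. 302.] [89. 76.] 87 col [155. 153. 148.] mean [0.318 0.305 0.024]
```

View pics/top0.png

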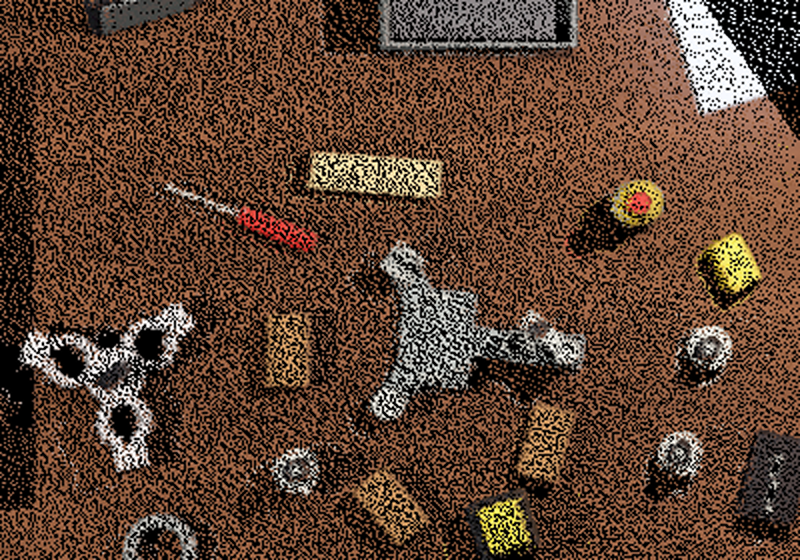

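Blank candidates in the scene picture: (302,332), (330,267) and (429,269). At y = -0.184, 0.009 and 0.138, (302,332) is farthest to the robot's right, so it should be the one meant. I'll confirm it in a crop from above.

Call:
arm_command(series="0 0 0 4 -3.2 -1 8.5; 0 0 0 8 -6.4 -2 8.5; 0 0 0 12 -9.6 -3 8.5; 0 0 0 16 -12.8 -4 8.5; 0 0 0 20.3 -15.8 -5 8.5")

```text
t: 0.78
position: [0.3864, -0.3304, 0.2816]
eef_rot: [[0.9, 0.435, -0.0], [0.435, -0.9, -0.0], [-0.0, 0.0, -1.0]]
force: [0.9, -0.6, 0.4]
gripper_width: 0.0855
```

Call:
arm_command(series="0 0 0 4 -3.2 -1 8.5; 0 0 0 8 -6.4 -2 8.5; 0 0 0 12 -9.6 -3 8.5; 0 0 0 16 -12.8 -4 8.5; 0 0 0 20.3 -15.8 -5 8.5")

```text
t: 1.4
position: [0.5003, -0.0998, 0.3316]
eef_rot: [[0.9, 0.435, -0.0], [0.435, -0.9, -0.0], [-0.0, 0.0, -1.0]]
force: [1.2, 0.5, 0.0]
gripper_width: 0.0847
```

Call:
arm_command(series="0 0 0 0 0 0 8.5; 0 0 0 0 0 0 8.5")

```text
t: 1.65
position: [0.4997, -0.1017, 0.3309]
eef_rot: [[0.9, 0.436, -0.001], [0.436, -0.9, -0.0], [-0.001, -0.0, -1.0]]
force: [-0.4, -0.4, 0.4]
gripper_width: 0.0849
```

Run:
```python
from h import *
np.set_printoptions(precision=3,suppress=True)
v=cap("wrist");save("w1",v[0],1.5);np.savez("pics/w1.npz",p=v[0],d=v[1],K=v[2],D=v[3],T=v[4])
P=cloud(*v[1:]);m0=(abs(P[...,2])<.01);t=P[...,2][m0];print("table",t.mean(),t.std())
m=((P[...,2]>.015)&(P[...,2]<.2)&(P[...,0]>.28)&(P[...,0]<1.05)).astype(np.uint8)
n,l,st,ce=cv2.connectedComponentsWithStats(m)
for i in range(1,n):
    if st[i,4]<60: continue
    Q=P[l==i];zt=np.percentile(Q[:,2],98);top=Q[Q[:,2]>zt-.006]
    (c,s,a)=cv2.minAreaRect((top[:,:2]*1000).astype(np.float32))
    print(ce[i]*1.5,st[i,4],"ztop %.3f"%zt,"rect",np.array(c).round(1),np.array(s).round(1),round(a,1),v[0][l==i].mean(0).round())
print(env.observe()["position"],env.observe()["eef_rot"])
```

```text
table -1.625813326641244e-05 0.0011489994956108425
[168.388  43.46 ] 2750 ztop 0.031 rect [558.8 138.5] [87.9 51.5] 0.3 [196. 145.  85.]
[371.504   8.248] 351 ztop 0.049 rect [650.8 -15.7] [17.  39.9] 25.4 [182. 183. 174.]
[724.078  68.088] 2794 ztop 0.110 rect [ 735.3 -288. ] [36.1 13. ] 37.1 [147. 129.  59.]
[397.83   66.702] 141 ztop 0.022 rect [625.3 -51.8] [34.3  6.1] 83.8 [229. 235. 239.]
[523.504 197.026] 1710 ztop 0.133 rect [ 586.3 -173.8] [18.8 19.3] 73.4 [176. 176. 170.]
[271.941 172.512] 742 ztop 0.035 rect [492.8  13.4] [39.1 39. ] 44.4 [226. 230. 231.]
[340.855 165.803] 114 ztop 0.022 rect [525.1 -41.4] [33.5  6.2] 84.1 [230. 237. 241.]
[465.388 179.213] 873 ztop 0.049 rect [ 565.3 -148.3] [42.2 44.6] 54.0 [189. 189. 179.]
[749.403 208.72 ] 1193 ztop 0.054 rect [ 658.8 -404.6] [66.3 13. ] 38.4 [147. 123.  24.]
[123.401 201.845] 1406 ztop 0.071 rect [409.7 127.8] [26.2 27.1] 56.9 [164. 163. 155.]
[229.41  290.421] 2106 ztop 0.032 rect [364.1   9.7] [90.2 51. ] 39.6 [193. 142.  84.]
[436.416 302.497] 2013 ztop 0.032 rect [ 443.6 -183.9] [50.6 90.1] 75.1 [201. 148.  87.]
[675.014 289.512] 1271 ztop 0.071 rect [ 562.4 -388.1] [25.9 27.7] 3.2 [148. 145. 138.]
[345.631 368.22 ] 2526 ztop 0.061 rect [ 339.6 -130.8] [59. 50.] 17.3 [137. 126.  39.]
[575.96  377.289] 719 ztop 0.071 rect [ 435.8 -352.9] [28.  15.6] 72.0 [144. 140. 132.]
[651.829 426.71 ] 1715 ztop 0.049 rect [ 406.9 -472.3] [ 9.6 38.2] 78.2 [57. 53. 54.]
[763.439 489.851] 74 ztop 0.026 rect [ 399.  -658.1] [19.9  8. ] 24.1 [134. 107.  68.]
[ 0.499 -0.102  0.331] [[ 0.901  0.434 -0.001]
 [ 0.434 -0.901 -0.001]
 [-0.001  0.    -1.   ]]
```

View pics/w1.png

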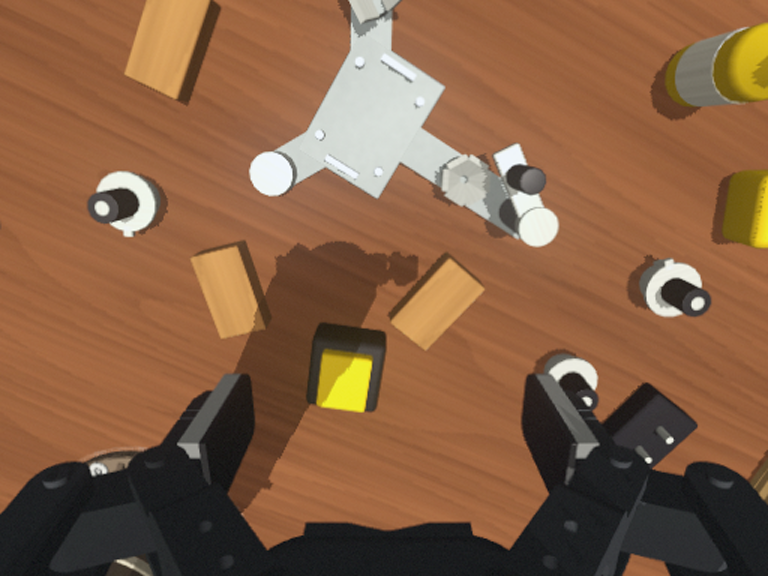

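The wrist picture puts the blank candidates at (436,302), (229,290) and (168,43). (436,302) lies farthest right at y=-0.184, and its size is 90x50x30, so it is the one meant. The keeper knob is at (523,180), with its arm about 59° from the stop. Next I'll grip the knob.

Call:
arm_command(series="0 0 0 1.5 3.4 4 5; 0 0 0 3 6.8 8 5; 0 0 0 4.65 10.24 13 5; 0 0 0 4.65 10.24 17 5; 0 0 0 4.65 10.24 17 5")

```text
t: 2.33
position: [0.5835, -0.1746, 0.158]
eef_rot: [[0.901, 0.433, -0.007], [0.433, -0.901, 0.001], [-0.006, -0.004, -1.0]]
force: [-0.1, 0.0, 1.3]
gripper_width: 0.0499
```

Run:
```python
from h import *
v=cap("wrist");save("w2",v[0]);print(env.observe()["position"],env.observe()["gripper_width"])
P=cloud(*v[1:]);m=(P[...,2]>.125)&(P[...,2]<.14)&(abs(P[...,0]-.586)<.03)&(abs(P[...,1]+.174)<.03)
print(cv2.minAreaRect((P[m][:,:2]*1000).astype(np.float32)),m.sum())
```

```text
[ 0.58513961 -0.17419     0.16063249] 0.050087466167639434
((587.03564453125, -174.7191925048828), (18.927536010742188, 19.197317123413086), 40.66408157348633) 892
```

Call:
arm_command(series="0 0 0 0.1 0 3 5; 0 0 0 0.1 0 5.8 5; 0 0 0 0.1 0 5.8 1.5; 0 0 0 0.1 0 5.8 1.5; 0 0 0 0.1 0 5.8 1.5", newtons=20)

```text
t: 3.0
position: [0.5884, -0.1733, 0.1056]
eef_rot: [[0.9, 0.435, 0.003], [0.435, -0.9, -0.001], [0.002, 0.002, -1.0]]
force: [-2.0, -0.4, 8.0]
gripper_width: 0.019
```

Call:
arm_command(series="0 0 0 0.36 0.95 0 1.5; 0 0 0 0.5 2.12 0 1.5; 0 0 0 0.33 3.28 0 1.5; 0 0 0 0.05 4.01 0 1.5; 0 0 0 -0.14 4.35 0 1.5")

```text
t: 3.62
position: [0.6074, -0.2098, 0.1054]
eef_rot: [[0.899, 0.437, 0.004], [0.437, -0.899, 0.003], [0.005, -0.001, -1.0]]
force: [-1.3, 7.0, 4.5]
gripper_width: 0.0192
```

Call:
arm_command(series="0 0 0 0 0 0 1.5; 0 0 0 0 0 0 1.5; 0 0 0 0 0 0 1.5")

```text
t: 4.0
position: [0.6073, -0.2103, 0.1054]
eef_rot: [[0.9, 0.437, 0.004], [0.437, -0.9, 0.002], [0.005, 0.0, -1.0]]
force: [1.3, 6.1, 3.8]
gripper_width: 0.0191
```

Call:
arm_command(series="0 0 0 -0.2 0.4 0 1.5; 0 0 0 -0.2 0.5 0 1.5; 0 0 0 -0.2 0.5 0 1.5; 0 0 0 -0.2 0.3 0 4; 0 0 0 -0.2 0.3 0 4")

```text
t: 4.62
position: [0.6049, -0.2166, 0.1041]
eef_rot: [[0.9, 0.435, 0.001], [0.435, -0.9, -0.001], [0.001, 0.001, -1.0]]
force: [-0.4, -0.8, -0.6]
gripper_width: 0.04
```

Call:
arm_command(series="0 0 0 0 0 -4 5; 0 0 0 0 0 -8 5; 0 0 0 0 0 -12 8; 0 0 0 0 0 -12 8; 0 0 0 0 0 -12 8")

```text
t: 5.25
position: [0.6043, -0.2166, 0.2231]
eef_rot: [[0.9, 0.435, -0.0], [0.435, -0.9, -0.0], [-0.0, 0.0, -1.0]]
force: [0.2, 0.7, -0.5]
gripper_width: 0.0798
```

Run:
```python
from h import *
v=cap("wrist");o=env.observe();print(o["position"],o["force"],o["eef_rot"])
P=cloud(*v[1:]);m=(P[...,2]>.125)&(P[...,2]<.14)&(abs(P[...,0]-.606)<.03)&(abs(P[...,1]+.21)<.03)
(c,s,a)=cv2.minAreaRect((P[m][:,:2]*1000).astype(np.float32));c=np.array(c)
d=c-[558.5,-210.7];print(c,s,m.sum(),np.hypot(*d),np.degrees(np.arctan2(d[1],d[0]))+5.9)
```

```text
[ 0.60397307 -0.21640326  0.22243473] [-0.25027571 -0.96844631  0.08990719] [[ 9.00366642e-01  4.35129776e-01 -1.41010700e-03]
 [ 4.35130255e-01 -9.00367514e-01  3.73346256e-05]
 [-1.25336912e-03 -6.47195069e-04 -9.99999005e-01]]
[ 603.87249756 -214.87480164] (19.16824722290039, 18.905149459838867) 492 45.56415810044548 0.6429190701025229
```

Call:
arm_command(series="0 0 0.18 -3.3 -2.5 2.5 8.5; 0 0 0.36 -6.6 -5 5 8.5; 0 0 0.54 -10 -7.5 7.5 8.5; 0 0 0.71 -13 -9.9 10 8.5; 0 0 0.71 -13 -9.9 10 8.5")

```text
t: 5.92
position: [0.4391, -0.1826, 0.1206]
eef_rot: [[0.966, -0.259, -0.008], [-0.259, -0.966, 0.002], [-0.008, 0.0, -1.0]]
force: [0.4, -0.4, 1.0]
gripper_width: 0.0852
```

Run:
```python
from h import *
v=cap("wrist");o=env.observe();print(o["position"],o["eef_rot"]);save("w3",v[0],1.2)
P=cloud(*v[1:]);m=((P[...,2]>.025)&(P[...,2]<.036)&(abs(P[...,0]-.4436)<.07)&(abs(P[...,1]+.184)<.07)).astype(np.uint8)
n,l,st,ce=cv2.connectedComponentsWithStats(m);i=1+st[1:,4].argmax();print(ce[i]*1.2)
print(cv2.minAreaRect((P[l==i][:,:2]*1000).astype(np.float32)),st[i])
```

```text
[ 0.44223397 -0.18322102  0.12197461] [[ 9.66655369e-01 -2.56053079e-01 -3.77076755e-03]
 [-2.56051998e-01 -9.66662699e-01  7.74763900e-04]
 [-3.84344102e-03  2.16582882e-04 -9.99992590e-01]]
[308.07623636 219.30191299]
((443.7579650878906, -183.66444396972656), (50.156517028808594, 90.2705078125), 75.14387512207031) [ 223  129   68  111 7057]
```

View pics/w3.png

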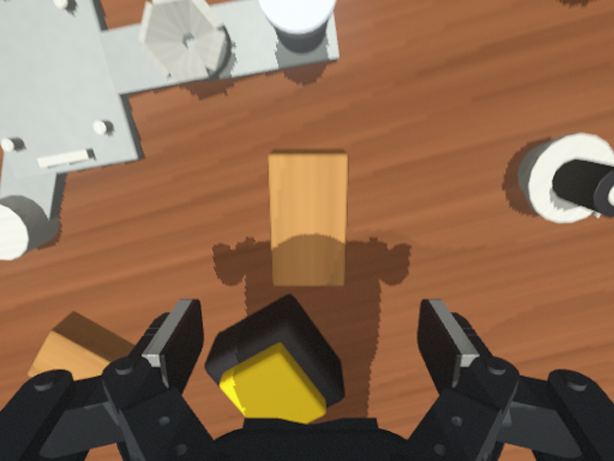

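The crop shows a plain brown blank at (308,218), square to the jaws, with the keeper post and base at upper left. Going down to grip it.

Call:
arm_command(series="0 0 0 0 0 4 8.5; 0 0 0 0 0 8 8.5; 0 0 0 0 0 10.5 8.5; 0 0 0 0 0 11.7 8.5; 0 0 0 0 0 11.7 8.5")

```text
t: 6.6
position: [0.4449, -0.1837, 0.006]
eef_rot: [[0.967, -0.256, -0.001], [-0.256, -0.967, 0.0], [-0.001, -0.0, -1.0]]
force: [-0.2, -0.1, -0.9]
gripper_width: 0.0854
```

Call:
arm_command(series="0 0 0 0 0 0 4; 0 0 0 0 0 0 4; 0 0 0 0 0 0 4; 0 0 0 0 0 0 4", newtons=50)

```text
t: 7.1
position: [0.4452, -0.1839, 0.0074]
eef_rot: [[0.967, -0.256, 0.002], [-0.256, -0.967, -0.001], [0.002, 0.0, -1.0]]
force: [-1.4, 0.2, 6.8]
gripper_width: 0.0489
```

Call:
arm_command(series="0 0 0 0 0 -2 4; 0 0 0 0 0 -4 4; 0 0 0 0 0 -6 4; 0 0 0 0 0 -7 4; 0 0 0 0 0 -7 4")

```text
t: 7.72
position: [0.4449, -0.1838, 0.077]
eef_rot: [[0.967, -0.256, 0.002], [-0.256, -0.967, -0.001], [0.002, 0.0, -1.0]]
force: [0.1, -0.2, -0.3]
gripper_width: 0.0489
```

Call:
arm_command(series="0 0 -0.05 3 -5.5 0 4; 0 0 -0.1 6 -11 0 4; 0 0 -0.156 9.2 -16.6 0 4; 0 0 -0.156 9.2 -16.6 0 4; 0 0 -0.156 9.2 -16.6 1 4")

```text
t: 8.35
position: [0.5757, -0.0469, 0.0654]
eef_rot: [[0.995, -0.103, -0.001], [-0.103, -0.995, -0.0], [-0.001, 0.0, -1.0]]
force: [-0.1, -0.8, -1.1]
gripper_width: 0.0488
```

Run:
```python
from h import *
np.set_printoptions(precision=4,suppress=True)
v=cap("wrist");o=env.observe();print(o["position"],o["eef_rot"],o["gripper_width"]);save("w4",v[0],1.2)
P=cloud(*v[1:])
def rect(z0,z1,x,y,r):
    m=((P[...,2]>z0)&(P[...,2]<z1)&(abs(P[...,0]-x)<r)&(abs(P[...,1]-y)<r)).astype(np.uint8)
    n,l,st,ce=cv2.connectedComponentsWithStats(m)
    for i in range(1,n):
        if st[i,4]>60: print(z0,ce[i]*1.2,st[i,4],np.median(P[l==i][:,2]),cv2.minAreaRect((P[l==i][:,:2]*1000).astype(np.float32)))
rect(.08,.105,.577,-.047,.06);rect(.0175,.024,.575,-.047,.06);rect(.03,.04,.4928,.0134,.03)
```

```text
[ 0.5741 -0.0479  0.0638] [[ 0.9945 -0.1042 -0.0033]
 [-0.1042 -0.9946 -0.0008]
 [-0.0032  0.0011 -1.    ]] 0.04874050155251523
0.08 [310.0054 313.5673] 21749 0.08767227364136515 ((575.7540283203125, -47.327667236328125), (76.74371337890625, 87.3573226928711), 84.10954284667969)
0.0175 [307.5794 166.0433] 582 0.01981619642488576 ((625.7718505859375, -51.472434997558594), (33.67236328125, 5.964093208312988), 84.26821899414062)
0.0175 [244.8324 194.8784] 148 0.02178934470517796 ((614.6599731445312, -18.422574996948242), (7.202763080596924, 7.490451335906982), 38.699493408203125)
0.0175 [369.2093 193.6558] 129 0.02163355656227045 ((608.8593139648438, -81.52155303955078), (8.09592056274414, 6.3467607498168945), 67.85111999511719)
0.03 [242.3788 401.6496] 226 0.033755980455083684 ((494.94805908203125, -0.7555980682373047), (25.18109703063965, 6.710655212402344), 1.3357090950012207)
```

View pics/w4.png

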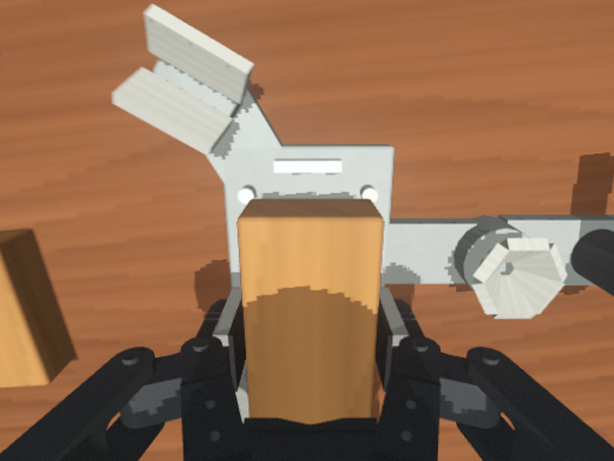

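Call:
arm_command(series="0 0 0 0 0 1 4; 0 0 0 0 0 1 4; 0 0 0 0 0 1 4")

```text
t: 8.78
position: [0.5758, -0.0473, 0.0563]
eef_rot: [[0.995, -0.104, -0.0], [-0.104, -0.995, -0.0], [-0.0, 0.0, -1.0]]
force: [-0.6, -0.4, -0.6]
gripper_width: 0.049
```

Run:
```python
from h import *
np.set_printoptions(precision=4,suppress=True)
for k in range(3): v=cap("wrist");o=env.observe();print(o["position"])
P=cloud(*v[1:])
R=np.array([[np.cos(-.103),-np.sin(-.103)],[np.sin(-.103),np.cos(-.103)]])
q=(P[...,:2]-[.5755,-.0466])@R
z=P[...,2]
m=(abs(z-np.median(z[(abs(q[...,0])<.03)&(abs(q[...,1])<.02)]))<.004)&(abs(q[...,1])<.02)
print("blank top z",np.median(z[m]),"front edge x",np.percentile(q[m][:,0],[90,98,99.5]))
m=m=(z>.06)&(z<.085)&(q[...,0]>.02)&(q[...,0]<.04);print("y edges",np.percentile(q[m][:,1],[1,5,50,95,99]))
```

```text
[ 0.576  -0.0471  0.0565]
[ 0.5761 -0.047   0.0566]
[ 0.5762 -0.0469  0.0567]
blank top z 0.07889307887972467 front edge x [0.0384 0.0434 0.044 ]
y edges [-0.0255 -0.0234 -0.001   0.021   0.023 ]
```

Call:
arm_command(series="0 0 0 0.07 0 1.5 4; 0 0 0 0.07 0 2.8 4; 0 0 0 0.07 0 3.5 4; 0 0 0 0.07 0 3.7 4; 0 0 0 0.07 0 3.7 4")

```text
t: 9.55
position: [0.5759, -0.0468, 0.0195]
eef_rot: [[0.995, -0.103, -0.001], [-0.103, -0.995, -0.0], [-0.001, 0.0, -1.0]]
force: [-5.7, 0.4, 11.0]
gripper_width: 0.0487
```

Call:
arm_command(series="0 0 0 0 0 0 5.6; 0 0 0 0 0 0 6.4; 0 0 0 0 0 0 6.4")

```text
t: 9.93
position: [0.5768, -0.0468, 0.0191]
eef_rot: [[0.995, -0.103, -0.0], [-0.103, -0.995, -0.0], [0.0, 0.0, -1.0]]
force: [0.7, -0.1, -0.1]
gripper_width: 0.0636
```

Call:
arm_command(series="0 0 0 0 0 -4 6.4; 0 0 0 0 0 -9 6.4; 0 0 0 0 0 -14 8; 0 0 0 0 0 -17 8; 0 0 0 0 0 -17 8")

```text
t: 10.55
position: [0.5783, -0.0468, 0.1919]
eef_rot: [[0.995, -0.103, 0.005], [-0.103, -0.995, -0.0], [0.005, -0.0, -1.0]]
force: [0.1, 0.3, -1.0]
gripper_width: 0.0801
```

Run:
```python
from h import *
np.set_printoptions(precision=4,suppress=True)
v=cap("wrist");o=env.observe();print(o["position"],o["eef_rot"]);save("w5",v[0],1.2)
P=cloud(*v[1:])
m=((P[...,2]>.035)&(P[...,2]<.06)&(abs(P[...,0]-.5755)<.055)&(abs(P[...,1]+.0466)<.06)).astype(np.uint8)
n,l,st,ce=cv2.connectedComponentsWithStats(m);i=1+st[1:,4].argmax()
print(ce[i]*1.2,np.median(P[l==i][:,2]),P[l==i][:,2].std(),cv2.minAreaRect((P[l==i][:,:2]*1000).astype(np.float32)),st[i])
```

```text
[ 0.5772 -0.0469  0.1901] [[ 0.9947 -0.1032  0.0021]
 [-0.1032 -0.9947 -0.0001]
 [ 0.0021 -0.0001 -1.    ]]
[310.5154 211.0478] 0.04186235742365316 0.0008610220134482781 ((574.5310668945312, -47.74115753173828), (50.17643356323242, 89.3624038696289), 83.99405670166016) [ 232  132   54   90 4612]
```

Call:
arm_command(series="0 0 0.15 -1.7 -5 -3 8.5; 0 0 0.3 -3.4 -10 -6 8.5; 0 0 0.45 -5.1 -15 -9 8.5; 0 0 0.6 -6.8 -20 -9 8.5; 0 0 0.761 -8.7 -25 -9 8.5")

```text
t: 11.22
position: [0.5227, 0.1801, 0.2726]
eef_rot: [[0.728, -0.685, -0.015], [-0.685, -0.729, -0.003], [-0.009, 0.013, -1.0]]
force: [0.3, -0.7, -0.7]
gripper_width: 0.0848
```

Run:
```python
from h import *
o=env.observe();print(o["position"],o["eef_rot"],o["qpos"])
```

```text
[0.52274603 0.18009906 0.27261816] [[ 0.72849879 -0.68487418 -0.01539064]
 [-0.68498939 -0.72854516 -0.00339018]
 [-0.00889093  0.01301217 -0.99987581]] [ -29.98829095   16.76460258    7.27669898   96.53865655   -2.44171453
   67.73081948 -155.29181914]
```

Call:
arm_command(series="0 0 -0.16 -2.3 -2.7 0 8.5; 0 0 -0.32 -4.6 -5.4 0 8.5; 0 0 -0.48 -6.9 -8 0 8.5; 0 0 -0.64 -9.2 -10.7 0 8.5; 0 0 -0.8 -11.5 -13.4 0 8.5")

```text
t: 11.85
position: [0.533, 0.3524, 0.2708]
eef_rot: [[0.999, 0.048, -0.015], [0.047, -0.999, -0.007], [-0.015, 0.006, -1.0]]
force: [0.6, 0.3, -0.5]
gripper_width: 0.0853
```

Call:
arm_command(series="0 0 -0.18 0 0 0 8.5; 0 0 -0.36 0 0 0 8.5; 0 0 -0.54 0 0 0 8.5; 0 0 -0.72 0 0 0 8.5; 0 0 -0.88 0 0 0 8.5")

```text
t: 12.48
position: [0.533, 0.3512, 0.2708]
eef_rot: [[0.599, 0.8, -0.015], [0.8, -0.6, -0.007], [-0.015, -0.008, -1.0]]
force: [0.5, 0.5, -0.8]
gripper_width: 0.0851
```

Call:
arm_command(series="0 0 -0.18 0 0 0 8.5; 0 0 -0.36 0 0 0 8.5; 0 0 -0.54 0 0 0 8.5; 0 0 -0.72 0 0 0 8.5; 0 0 -0.88 0 0 0 8.5")

```text
t: 13.1
position: [0.533, 0.3512, 0.2708]
eef_rot: [[-0.235, 0.972, -0.015], [0.972, 0.235, -0.007], [-0.003, -0.016, -1.0]]
force: [-0.0, -0.7, -0.3]
gripper_width: 0.085
```

Call:
arm_command(series="0 0 -0.15 0 0 0 8.5; 0 0 -0.3 0 0 0 8.5; 0 0 -0.47 0 0 0 8.5; 0 0 -0.47 0 0 0 8.5")

```text
t: 13.6
position: [0.5331, 0.3512, 0.271]
eef_rot: [[-0.645, 0.764, -0.015], [0.765, 0.645, -0.006], [0.005, -0.016, -1.0]]
force: [1.1, 0.4, 0.4]
gripper_width: 0.0848
```

Run:
```python
from h import *
np.set_printoptions(precision=4,suppress=True)
v=cap("wrist");o=env.observe();print(o["position"],o["eef_rot"],o["qpos"]);save("w6",v[0],1.2)
P=cloud(*v[1:]);z=P[...,2]
def comps(z0,z1,x,y,r,mn=60):
    m=((z>z0)&(z<z1)&(abs(P[...,0]-x)<r)&(abs(P[...,1]-y)<r)).astype(np.uint8)
    n,l,st,ce=cv2.connectedComponentsWithStats(m)
    for i in range(1,n):
        if st[i,4]>mn: print(z0,ce[i]*1.2,st[i,4],np.median(z[l==i]),cv2.minAreaRect((P[l==i][:,:2]*1000).astype(np.float32)))
comps(.082,.1,.531,.357,.05);comps(.042,.06,.531,.357,.15);comps(.02,.038,.531,.357,.15)
# hole centres: jig top plane mask at 40mm
m=((z>.034)&(z<.1)&(np.hypot(P[...,0]-.531,P[...,1]-.357)<.15)).astype(np.uint8)*255
c,h=cv2.findContours(m,cv2.RETR_CCOMP,cv2.CHAIN_APPROX_NONE)
for k in range(len(c)):
    if h[0][k][3]>=0 and cv2.contourArea(c[k])>300:
        q=onz(c[k].reshape(-1,2),.04,*v[2:])[:,:2];print("hole",c[k].reshape(-1,2).mean(0)*1.2,cv2.minEnclosingCircle((q*1000).astype(np.float32)),q.mean(0))
```

```text
[0.5331 0.3513 0.2714] [[-0.6426  0.7661 -0.0149]
 [ 0.7662  0.6426 -0.0062]
 [ 0.0048 -0.0154 -0.9999]] [-17.9296  28.7035 -31.541   81.816   14.7226  74.5394 -10.4619]
0.082 [314.2648 193.7052] 639 0.08931375714883583 ((528.0346069335938, 356.1153564453125), (19.98798179626465, 35.768009185791016), 41.099700927734375)
0.02 [376.2957 163.0696] 138 0.030821139547657084 ((559.3115844726562, 409.8077697753906), (50.84947204589844, 20.081926345825195), 68.60882568359375)
0.02 [251.5349 166.5116] 129 0.029713770756656266 ((469.3019714355469, 328.50543212890625), (47.06474685668945, 13.344104766845703), 4.535617828369141)
0.02 [302.4845 249.0592] 71 0.03048193244130537 ((563.2308349609375, 292.7027587890625), (4.889493942260742, 28.17848014831543), 75.36595916748047)
0.02 [328.6209 248.7582] 67 0.029048609818712212 ((587.3975219726562, 312.3409729003906), (3.7157883644104004, 24.556764602661133), 1.2703304290771484)
hole [315.5423 240.7615] ((568.3799438476562, 310.390380859375), 25.33922576904297) [0.5681 0.3109]
hole [259.77 153.41] ((468.07568359375, 344.3369140625), 25.853805541992188) [0.4676 0.3447]
hole [368.2525 151.0918] ((547.4782104492188, 414.2725830078125), 26.32900619506836) [0.5472 0.4149]
```

View pics/w6.png

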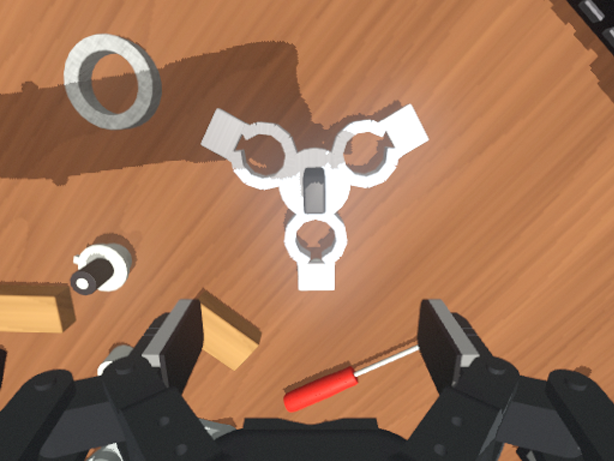

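The handle top is at pixel (314,193), centred at (0.528, 0.356). One arm points at -48.7°, and the jaws already line up across the 20 mm side. Correcting the small tilt and going down.

Call:
arm_command(series="-0.015 -0.005 -0.02 0.6 0.3 5 6; -0.015 -0.005 -0.02 0.6 0.3 10 6; -0.015 -0.005 -0.02 0.6 0.3 15 6; -0.015 -0.005 -0.02 0.6 0.3 19 6; -0.015 -0.005 -0.02 0.6 0.3 19 6")

```text
t: 14.28
position: [0.5274, 0.3553, 0.0794]
eef_rot: [[-0.658, 0.753, -0.004], [0.753, 0.658, -0.004], [-0.0, -0.005, -1.0]]
force: [-0.6, -0.5, 0.8]
gripper_width: 0.06
```

Run:
```python
from h import *
np.set_printoptions(precision=4,suppress=True)
v=cap("wrist");o=env.observe();print(o["position"],o["eef_rot"],o["gripper_width"])
P=cloud(*v[1:]);z=P[...,2]
m=(z>.084)&(z<.096)&(np.hypot(P[...,0]-.528,P[...,1]-.356)<.03)
print(cv2.minAreaRect((P[m][:,:2]*1000).astype(np.float32)),m.sum())
```

```text
[0.5287 0.3567 0.082 ] [[-0.6589  0.7522 -0.0006]
 [ 0.7522  0.6589 -0.001 ]
 [-0.0004 -0.0011 -1.    ]] 0.059756446216421004
((534.5482788085938, 362.6493225097656), (38.288970947265625, 35.40983581542969), 41.43794250488281) 2924
```

Call:
arm_command(series="0 0 0 0 0 2 6; 0 0 0 0 0 3.2 6; 0 0 0 0 0 3.2 6; 0 0 0 0 0 3.2 1.2; 0 0 0 0 0 3.2 1.2", newtons=110)

```text
t: 14.95
position: [0.5298, 0.3575, 0.0514]
eef_rot: [[-0.66, 0.751, 0.003], [0.751, 0.66, 0.001], [-0.001, 0.003, -1.0]]
force: [0.1, -0.0, -0.5]
gripper_width: 0.0243
```

Call:
arm_command(series="0 0 0 0 0 0 1.2; 0 0 0 0 0 0 1.2; 0 0 0 0 0 0 1.2")

```text
t: 15.32
position: [0.53, 0.3577, 0.0516]
eef_rot: [[-0.66, 0.751, 0.003], [0.751, 0.66, 0.002], [-0.001, 0.003, -1.0]]
force: [1.1, 0.4, 5.5]
gripper_width: 0.0187
```

Call:
arm_command(series="0 0 0 0 0 -1 1.2; 0 0 0 0 0 -2.5 1.2; 0 0 0 0 0 -4.5 1.2; 0 0 0 0 0 -6.5 1.2; 0 0 0 0 0 -8.5 1.2")

```text
t: 15.95
position: [0.5294, 0.3572, 0.1376]
eef_rot: [[-0.661, 0.751, 0.002], [0.751, 0.661, 0.001], [-0.001, 0.002, -1.0]]
force: [0.4, -0.8, -6.8]
gripper_width: 0.0189
```

Run:
```python
from h import *
np.set_printoptions(precision=4,suppress=True)
v=cap("wrist");o=env.observe();print(o["position"],o["eef_rot"],o["gripper_width"],o["force"]);save("w7",v[0],1.2)
```

```text
[0.5304 0.3583 0.1405] [[-0.6605  0.7508  0.0053]
 [ 0.7508  0.6605  0.0034]
 [-0.001   0.0062 -1.    ]] 0.018705147365111672 [ 0.4677  0.9182 -4.1351]
```

View pics/w7.png

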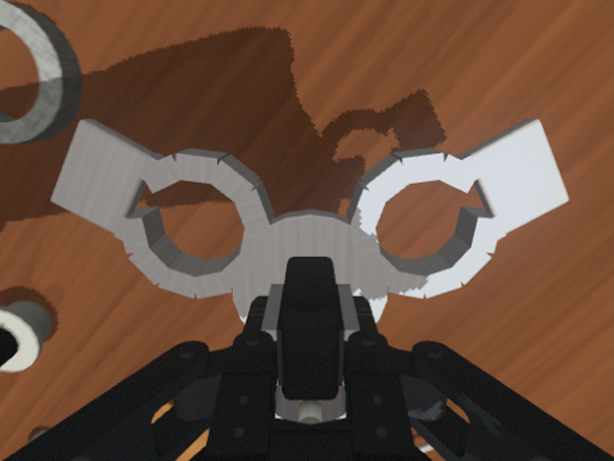

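Call:
arm_command(series="0 0 0.088 -3.7 -2.6 0 1.2; 0 0 0.176 -7.4 -5.2 0 1.2; 0 0 0.264 -11.1 -7.8 0 1.2; 0 0 0.352 -14.8 -10.4 0 1.2; 0 0 0.44 -18.5 -12.9 0 1.2")

```text
t: 16.62
position: [0.5548, 0.1316, 0.1362]
eef_rot: [[-0.275, 0.961, 0.002], [0.961, 0.275, 0.001], [0.0, 0.002, -1.0]]
force: [0.7, -0.1, -6.8]
gripper_width: 0.0191
```

Call:
arm_command(series="0 0 0.1 -4.5 -0.7 0 1.2; 0 0 0.2 -9 -1.4 0 1.2; 0 0 0.3 -13.5 -2.2 0 1.2; 0 0 0.384 -17.8 -2.9 0 1.2; 0 0 0.384 -17.8 -2.9 0 1.2")

```text
t: 17.25
position: [0.5763, -0.0516, 0.1358]
eef_rot: [[0.11, 0.994, 0.002], [0.994, -0.11, -0.002], [-0.002, 0.002, -1.0]]
force: [0.3, 0.8, -7.3]
gripper_width: 0.019
```

Call:
arm_command(series="0 0 0 0 0 0 1.2; 0 0 0 0 0 0 1.2")

```text
t: 17.5
position: [0.5762, -0.0445, 0.1358]
eef_rot: [[0.1, 0.995, 0.002], [0.995, -0.1, 0.001], [0.002, 0.002, -1.0]]
force: [-0.1, -0.4, -7.4]
gripper_width: 0.0188
```

```bash
cat > jig.py <<'E'
from h import *
np.set_printoptions(precision=4,suppress=True)
def jig(v,ztop):
    # centre from three seat holes (inner contours) seen at jig top height
    P=cloud(*v[1:]);z=P[...,2]
    m=((abs(z-ztop)<.008)).astype(np.uint8)*255
    c,h=cv2.findContours(m,cv2.RETR_CCOMP,cv2.CHAIN_APPROX_NONE);o=[]
    for k in range(len(c)):
        if h[0][k][3]>=0 and cv2.contourArea(c[k])>300:
            q=onz(c[k].reshape(-1,2),ztop,*v[2:])[:,:2]*1000
            o.append(cv2.minEnclosingCircle(q.astype(np.float32)));print("hole",c[k].reshape(-1,2).mean(0),o[-1])
    return o
E
python3 - <<'E'
from jig import *
o=env.observe();print(o["position"],o["eef_rot"],o["gripper_width"],o["force"],o["qpos"][6])
v=cap("wrist");save("w8",v[0],1.2)
jig(v,.1405-.0515+.04)
s=cap("scene");save("s8",s[0][130:290,180:360],3)
E
```

```text
[ 0.5762 -0.0445  0.1358] [[ 0.1     0.995   0.0018]
 [ 0.995  -0.1     0.0014]
 [ 0.0016  0.0017 -1.    ]] 0.018827090732200274 [-0.0654 -0.3771 -7.3645] -15.799296640051919
hole [362.8951 186.0874] ((629.37646484375, -18.302419662475586), 24.721206665039062)
hole [153.6295 185.8597] ((527.9107666015625, -7.103605270385742), 24.601055145263672)
```

View pics/s8.png

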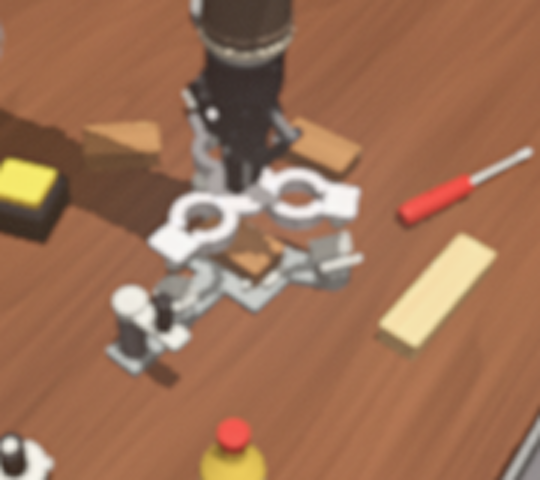

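Call:
arm_command(series="0 0 0 -0.2 0 1.5 1.2; 0 0 0 -0.2 0 3 1.2; 0 0 0 -0.2 0 3.6 1.2; 0 0 0 -0.2 0 3.6 1.2; 0 0 0 -0.2 0 3.6 1.2")

```text
t: 18.23
position: [0.5764, -0.0479, 0.0999]
eef_rot: [[0.102, 0.995, 0.002], [0.995, -0.102, 0.001], [0.001, 0.002, -1.0]]
force: [-0.2, -0.3, -6.5]
gripper_width: 0.0191
```

Run:
```python
from jig import *
o=env.observe();print(o["position"],o["eef_rot"],o["gripper_width"],o["force"])
v=cap("wrist");jig(v,o["position"][2]-.0116)
```

```text
[ 0.5764 -0.0479  0.0999] [[ 0.1023  0.9947  0.0023]
 [ 0.9948 -0.1023  0.0007]
 [ 0.001   0.0022 -1.    ]] 0.019086713772677903 [-0.2079 -0.2809 -6.4698]
hole [360.0305 184.5611] ((630.5460815429688, -23.325218200683594), 24.600093841552734)
hole [156.6391 185.1767] ((526.9024658203125, -12.481494903564453), 24.567913055419922)
```

Call:
arm_command(series="0 0 0 0.1 0 0.6 1.2; 0 0 0 0.1 0 1 1.2; 0 0 0 0.1 0 1.3 1.2; 0 0 0 0.1 0 1.5 1.2; 0 0 0 0.1 0 1.7 1.2")

```text
t: 18.9
position: [0.5766, -0.0461, 0.0858]
eef_rot: [[0.101, 0.995, 0.003], [0.995, -0.101, 0.0], [0.001, 0.003, -1.0]]
force: [-18.2, 3.0, 44.3]
gripper_width: 0.0189
```

Call:
arm_command(series="0 0 0 0 0 0 1.2; 0 0 0 0 0 0 1.2")

```text
t: 19.15
position: [0.5766, -0.0461, 0.0858]
eef_rot: [[0.101, 0.995, 0.004], [0.995, -0.101, 0.0], [0.001, 0.004, -1.0]]
force: [-11.5, 3.0, 28.2]
gripper_width: 0.0186
```

Call:
arm_command(series="0 0 0 0 0 -0.3 1.8; 0 0 0 0 0 -0.4 3; 0 0 0 0 0 -0.4 5; 0 0 0 0 0 -0.4 6; 0 0 0 0 0 -0.4 6")

```text
t: 19.77
position: [0.5763, -0.0471, 0.0865]
eef_rot: [[0.103, 0.995, 0.002], [0.995, -0.103, 0.001], [0.001, 0.002, -1.0]]
force: [-0.2, 0.2, 1.1]
gripper_width: 0.0602
```

Call:
arm_command(series="0 0 0 0 0 -4 6; 0 0 0 0 0 -8 6; 0 0 0 0 0 -12 6; 0 0 0 5 0 -16 8; 0 0 0 5 0 -16 8")

```text
t: 20.4
position: [0.5829, 0.0077, 0.2502]
eef_rot: [[0.097, 0.995, 0.008], [0.995, -0.097, 0.004], [0.004, 0.008, -1.0]]
force: [-0.2, 0.2, -0.2]
gripper_width: 0.08
```

```bash
cat >> jig.py <<'E'
def level(v):
    P=cloud(*v[1:]).reshape(-1,3);d=P-[.5755,-.0466,.074]
    m=(abs(d[:,2])<.008)&(np.hypot(d[:,0],d[:,1])<.095);Q=P[m]
    A=np.c_[Q[:,:2]-[.5755,-.0466],np.ones(len(Q))]
    for _ in range(3):
        x=np.linalg.lstsq(A,Q[:,2],rcond=None)[0];k=abs(Q[:,2]-A@x)<.002;A=A[k];Q=Q[k]
    print("plane slope",x[:2],"z",x[2],len(Q))
E
python3 - <<'E'
from jig import *
o=env.observe();print(o["position"],o["eef_rot"],o["qpos"])
v=cap("wrist");save("w9",v[0],1.2);jig(v,.074);level(v)
P=cloud(*v[1:]);z=P[...,2];m=(z>.116)&(z<.13)&(np.hypot(P[...,0]-.5755,P[...,1]+.0466)<.03)
print(cv2.minAreaRect((P[m][:,:2]*1000).astype(np.float32)),m.sum(),z[m].mean())
E
```

```text
[0.5829 0.0077 0.2502] [[ 0.0966  0.9953  0.0081]
 [ 0.9953 -0.0966  0.0036]
 [ 0.0044  0.0077 -1.    ]] [  8.1439  21.3759 -19.2765  93.8178   7.456   65.5946 -18.4748]
hole [255.8783 243.2804] ((571.5396118164062, -79.16291809082031), 49.25788497924805)
hole [305.6769 189.2923] ((630.7023315429688, -19.8026180267334), 25.659709930419922)
hole [206.2344 189.6875] ((525.8043212890625, -10.731457710266113), 25.546586990356445)
plane slope [-0.002  -0.0037] z 0.07379240604193299 6277
((575.3932495117188, -45.758113861083984), (34.904170989990234, 19.30815887451172), 84.3900146484375) 749 0.1232645397858668
```

View pics/w9.png

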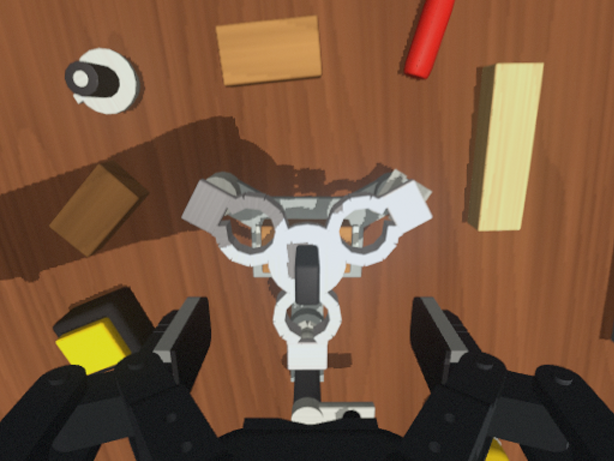

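Three feet are seated: the jig top plane is at z=0.0738, with slope under 0.005. Its handle is centred at (575.4,-45.8) mm. Next, the keeper: start with the jaws tangential and turn with it.

Call:
arm_command(series="0.004 -0.002 0.16 -4.4 0.9 0 5; 0.006 -0.003 0.32 -8.8 1.7 0 5; 0.008 -0.004 0.48 -13.2 2.6 0 5; 0.008 -0.004 0.64 -17.6 3.5 0 5; 0.008 -0.004 0.8 -22 4.3 0 5")

```text
t: 21.08
position: [0.6004, -0.2231, 0.2453]
eef_rot: [[0.789, 0.615, -0.009], [0.615, -0.789, 0.001], [-0.007, -0.006, -1.0]]
force: [0.4, -0.8, 0.5]
gripper_width: 0.0503
```

Call:
arm_command(series="0 0 0.18 0 0 2 5; 0 0 0.36 0 0 4 5; 0 0 0.54 0 0 6 5; 0 0 0.72 0 0 8 5; 0 0 0.77 0 0 8 5")

```text
t: 21.7
position: [0.5985, -0.2211, 0.1634]
eef_rot: [[0.994, -0.106, -0.012], [-0.106, -0.994, 0.001], [-0.012, -0.0, -1.0]]
force: [0.1, 0.2, 0.8]
gripper_width: 0.0499
```

Call:
arm_command(series="0 0 0 0 0 0 5; 0 0 0 0 0 0 5")

```text
t: 21.95
position: [0.6004, -0.2211, 0.1662]
eef_rot: [[0.995, -0.101, -0.007], [-0.101, -0.995, 0.001], [-0.008, 0.0, -1.0]]
force: [-0.4, 0.3, 0.0]
gripper_width: 0.0498
```

Run:
```python
from jig import *
o=env.observe();print(o["position"],o["eef_rot"],o["qpos"])
v=cap("wrist");save("w10",v[0],1.2)
P=cloud(*v[1:]);z=P[...,2];m=(z>.125)&(z<.14)&(np.hypot(P[...,0]-.604,P[...,1]+.2155)<.025)
print(cv2.minAreaRect((P[m][:,:2]*1000).astype(np.float32)),m.sum(),z[m].mean())
m=(z>.086)&(z<.12)&(np.hypot(P[...,0]-.5585,P[...,1]+.2107)<.02);print("post",np.percentile(z[m],[5,50,98]),P[m].mean(0))
```

```text
[ 0.6004 -0.2211  0.1662] [[ 0.9949 -0.1008 -0.0075]
 [-0.1008 -0.9949  0.0008]
 [-0.0075  0.     -1.    ]] [ 12.17    29.6479   4.825   92.2642  -2.7     58.6276 -77.9977]
((604.0991821289062, -215.03819274902344), (19.11272430419922, 18.963489532470703), 33.98595428466797) 821 0.13124148427635013
post [0.0883 0.0919 0.0932] [ 0.5604 -0.2107  0.0916]
```

Call:
arm_command(series="0 0.007 0 0.35 -0.64 1 5; 0 0.007 0 0.35 -0.64 3 5; 0 0.007 0 0.35 -0.64 5 5; 0 0.007 0 0.35 -0.64 6.2 5; 0 0.007 0 0.35 -0.64 6.2 5")

```text
t: 22.62
position: [0.6039, -0.2141, 0.1035]
eef_rot: [[0.995, -0.101, -0.002], [-0.101, -0.995, 0.001], [-0.002, -0.001, -1.0]]
force: [-1.4, -0.3, -0.1]
gripper_width: 0.0502
```

Call:
arm_command(series="0 0 0 0 0 0 1.5; 0 0 0 0 0 0 1.5; 0 0 0 0 0 0 1.5", newtons=20)

```text
t: 23.0
position: [0.6051, -0.2142, 0.1054]
eef_rot: [[0.995, -0.101, 0.002], [-0.101, -0.995, 0.0], [0.002, -0.001, -1.0]]
force: [-1.2, 1.3, 5.0]
gripper_width: 0.0193
```

Call:
arm_command(series="0 0 -0.157 -0.06 -0.7 0 1.5; 0 0 -0.314 -0.22 -1.39 0 1.5; 0 0 -0.471 -0.49 -2.04 0 1.5; 0 0 -0.628 -0.86 -2.65 0 1.5; 0 0 -0.785 -1.32 -3.18 0 1.5")

```text
t: 23.62
position: [0.5953, -0.1812, 0.1054]
eef_rot: [[0.772, 0.635, 0.002], [0.635, -0.772, 0.0], [0.002, 0.001, -1.0]]
force: [0.2, 1.1, 3.4]
gripper_width: 0.0196
```

Call:
arm_command(series="0 0 -0.157 -0.06 -0.7 0 1.5; 0 0 -0.314 -0.22 -1.39 0 1.5; 0 0 -0.471 -0.49 -2.04 0 1.5; 0 0 -0.628 -0.86 -2.65 0 1.5; 0 0 -0.785 -1.32 -3.18 0 1.5")

```text
t: 24.25
position: [0.5649, -0.1646, 0.1054]
eef_rot: [[0.097, 0.995, 0.002], [0.995, -0.097, 0.0], [0.001, 0.002, -1.0]]
force: [-0.3, 2.1, 3.2]
gripper_width: 0.0191
```

Call:
arm_command(series="0 0 0 0 0 0 1.5; 0 0 0 0 0 0 1.5")

```text
t: 24.5
position: [0.5646, -0.1646, 0.1054]
eef_rot: [[0.103, 0.995, 0.001], [0.995, -0.103, 0.001], [0.001, 0.001, -1.0]]
force: [-1.6, 3.6, 7.5]
gripper_width: 0.019
```

Call:
arm_command(series="0 0 0 0 0 0 3; 0 0 0 0 0 0 4; 0 0 0 0 0 -4 4.5; 0 0 0 0 0 -8 4.5; 0 0 0 0 0 -14 8")

```text
t: 25.12
position: [0.5631, -0.1655, 0.2445]
eef_rot: [[0.103, 0.995, -0.003], [0.995, -0.103, 0.001], [0.001, -0.003, -1.0]]
force: [0.5, -0.1, 0.7]
gripper_width: 0.0612
```

Call:
arm_command(series="0 0 0 0 0 -4 8; 0 0 0 0 0 -4 8")

```text
t: 25.38
position: [0.566, -0.1656, 0.2881]
eef_rot: [[0.103, 0.995, 0.006], [0.995, -0.103, -0.001], [-0.001, 0.006, -1.0]]
force: [-0.3, 0.8, -0.2]
gripper_width: 0.0801
```

Run:
```python
from jig import *
o=env.observe();print(o["position"],o["eef_rot"],o["qpos"])
v=cap("wrist");save("w11",v[0],1.2)
P=cloud(*v[1:]);z=P[...,2];m=(z>.126)&(z<.14)&(np.hypot(P[...,0]-.5632,P[...,1]+.166)<.025)
c,s,a=cv2.minAreaRect((P[m][:,:2]*1000).astype(np.float32));d=np.array(c)-[559,-210.7]
print(c,s,m.sum(),np.hypot(*d),np.degrees(np.arctan2(d[1],d[0]))+5.9);level(v)
m=(z>.116)&(z<.13)&(np.hypot(P[...,0]-.5755,P[...,1]+.0466)<.03)
print(cv2.minAreaRect((P[m][:,:2]*1000).astype(np.float32)),m.sum(),z[m].mean())
```

```text
[ 0.566  -0.1656  0.2881] [[ 0.1031  0.9946  0.0062]
 [ 0.9947 -0.1031 -0.0015]
 [-0.0008  0.0063 -1.    ]] [ 26.7904  20.906  -21.8003  89.3118   8.1043  70.9739  -2.227 ]
(563.6226196289062, -165.413818359375) (18.9622745513916, 18.919010162353516) 312 45.52149887494072 90.07167871265158
plane slope [-0.0019 -0.0054] z 0.07367404421288128 6559
((575.406982421875, -46.39338684082031), (35.634429931640625, 20.019615173339844), 84.19470977783203) 970 0.12324218769750626
```

Call:
arm_command(series="0 0 0 -5 -1.5 0 8.5; 0 0 0 -10 -3 0 8.5; 0 0 0 -15 -4.5 0 8.5; 0 0 0 -17 -4.9 0 8.5; 0 0 0 -17 -4.9 0 8.5")

```text
t: 26.05
position: [0.497, -0.3305, 0.283]
eef_rot: [[0.105, 0.994, -0.002], [0.994, -0.105, 0.001], [0.001, -0.002, -1.0]]
force: [0.1, 0.2, -0.1]
gripper_width: 0.0854
```

```bash
cat >> jig.py <<'E'
def bush(v,x,y,zb=0.,r=.06):
    # bush with bottom at zb: grip-top centre, flange outline (incl. lug) on flange-top plane
    P=cloud(*v[1:]);z=P[...,2]-zb;near=np.hypot(P[...,0]-x,P[...,1]-y)<r
    g=(z>.064)&(z<.08)&near;uv=np.argwhere(g)[:,::-1].astype(np.float32)
    c=onz(uv,zb+.07,*v[2:])[:,:2].astype(np.float32)*1000;ct=np.array(cv2.minAreaRect(c)[0])
    f=(z>.027)&(z<.037)&near;q=onz(np.argwhere(f)[:,::-1].astype(float),zb+.032,*v[2:])[:,:2]*1000
    d=q-ct;R=np.hypot(*d.T);L=d[(R>29.3)&(R<36)]
    a=np.degrees(np.arctan2(L[:,1].mean(),L[:,0].mean())) if len(L) else None
    print("bush",ct,len(c),"flange px",len(q),"lug px",len(L),"lug dir",a,"std",np.std(np.arctan2(L[:,1],L[:,0]))if len(L) else 0,"uv",np.argwhere(f).mean(0)[::-1]);return ct,a
E
python3 - <<'E'
from jig import *
o=env.observe();print(o["position"],o["eef_rot"][:,1])
v=cap("wrist");save("w12",v[0],1.5);np.savez("pics/w12.npz",p=v[0],d=v[1],K=v[2],D=v[3],T=v[4])
bush(v,.5624,-.388);bush(v,.436,-.352)
E
```

```text
[ 0.497  -0.3305  0.283 ] [ 0.9944 -0.1054 -0.0022]
bush [ 562.1637 -387.6101] 415 flange px 851 lug px 20 lug dir 44.023963831512866 std 0.09031776483118284 uv [312.0705 187.3843]
bush [ 430.5449 -351.065 ] 434 flange px 876 lug px 22 lug dir -145.87006349158958 std 0.07639007832354835 uv [211.4932 171.9292]
```

View pics/w12.png

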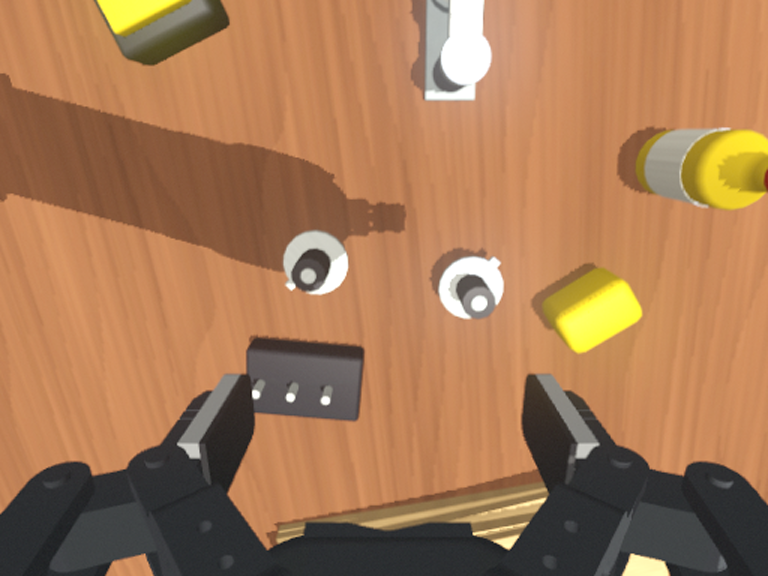

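Lug at (343,188)/1.5-scale (492,263) on the right bush points to 44°; the left bush's lug at (291,287) points to -146°. I'll take the right one first, for the groove seat at 24.1°.

Call:
arm_command(series="0 0 0.18 -1.3 1.8 3 5; 0 0 0.36 -2.6 3.6 6 5; 0 0 0.54 -4 5.4 9 5; 0 0 0.7 -5 7.1 12 5; 0 0 0.7 -5 7.1 15 5")

```text
t: 26.72
position: [0.5661, -0.3836, 0.1327]
eef_rot: [[0.718, 0.696, 0.001], [0.696, -0.718, 0.002], [0.002, -0.001, -1.0]]
force: [0.4, -0.9, 0.6]
gripper_width: 0.05
```

Call:
arm_command(series="0 0 0 0 0 0 5; 0 0 0 0 0 0 5")

```text
t: 26.98
position: [0.5648, -0.385, 0.1356]
eef_rot: [[0.718, 0.696, 0.001], [0.696, -0.718, 0.0], [0.001, 0.001, -1.0]]
force: [0.1, 0.4, 0.8]
gripper_width: 0.0501
```

Run:
```python
from jig import *
o=env.observe();print(o["position"],o["eef_rot"],o["qpos"][6])
v=cap("wrist");save("w13",v[0])
ct,a=bush(v,.562,-.388)
d=np.r_[ct/1000,o["position"][2]]-o["position"];print("shift tool cm",(o["eef_rot"].T@d)*100)
```

```text
[ 0.5648 -0.385   0.1356] [[ 0.7177  0.6963  0.0013]
 [ 0.6963 -0.7177  0.0005]
 [ 0.0013  0.0006 -1.    ]] -20.42813362362769
bush [ 563.3946 -387.7192] 1157 flange px 2062 lug px 39 lug dir 44.29632473556722 std 0.07259516419049501 uv [259.5689 183.6023]
shift tool cm [-0.2904  0.0974 -0.0003]
```

Call:
arm_command(series="0 0 0 -0.29 0.1 3 5; 0 0 0 -0.29 0.1 6 5; 0 0 0 -0.29 0.1 8.8 5; 0 0 0 -0.29 0.1 9.8 5; 0 0 0 -0.29 0.1 9.8 5")

```text
t: 27.65
position: [0.5626, -0.389, 0.0372]
eef_rot: [[0.719, 0.695, 0.001], [0.695, -0.719, 0.0], [0.001, 0.0, -1.0]]
force: [0.7, -0.5, 0.1]
gripper_width: 0.0503
```

Call:
arm_command(series="0 0 0 0 0 0 2; 0 0 0 0 0 0 2; 0 0 0 0 0 0 2; 0 0 0 0 0 0 2", newtons=70)

```text
t: 28.15
position: [0.5632, -0.3894, 0.0383]
eef_rot: [[0.719, 0.695, 0.002], [0.695, -0.719, -0.001], [0.001, 0.002, -1.0]]
force: [-1.2, 1.1, 6.9]
gripper_width: 0.0266
```

Call:
arm_command(series="0 0 0 0 0 -3 2; 0 0 0 0 0 -7 2; 0 0 0 0 0 -11 2; 0 0 0 0 0 -15 2; 0 0 0 0 0 -15 2")

```text
t: 28.78
position: [0.5641, -0.3901, 0.1908]
eef_rot: [[0.719, 0.695, 0.006], [0.695, -0.719, -0.003], [0.002, 0.007, -1.0]]
force: [0.3, -0.3, -3.0]
gripper_width: 0.0262
```

Run:
```python
from jig import *
o=env.observe();print(o["position"],o["eef_rot"],o["qpos"])
```

```text
[ 0.5641 -0.3901  0.1908] [[ 0.7192  0.6948  0.0061]
 [ 0.6948 -0.7192 -0.0034]
 [ 0.0021  0.0067 -1.    ]] [ 35.2556  32.545   -8.1177  83.315    4.8481  64.081  -19.6818]
```

Call:
arm_command(series="0.003 0 0.07 3 -2.2 0 2; 0.006 0 0.14 6 -4.4 0 2; 0.006 0 0.21 9 -6.6 0 2; 0.006 0 0.28 12 -8.8 0 2; 0.006 0 0.35 15 -11 0 2")

```text
t: 29.4
position: [0.593, -0.2043, 0.1854]
eef_rot: [[0.915, 0.404, -0.005], [0.404, -0.915, 0.006], [-0.002, -0.007, -1.0]]
force: [0.3, -0.5, -2.8]
gripper_width: 0.0268
```

Call:
arm_command(series="0 0 0 2.6 -3.9 0 2; 0 0 0 5.2 -7.8 0 2; 0 0 0 7.9 -11.6 0 2; 0 0 0 10.5 -15.4 0 2; 0 0 0 10.5 -15.4 0 2")

```text
t: 30.02
position: [0.6267, -0.0162, 0.1863]
eef_rot: [[0.911, 0.413, -0.005], [0.413, -0.911, 0.008], [-0.001, -0.01, -1.0]]
force: [0.6, -0.3, -2.9]
gripper_width: 0.0264
```

Call:
arm_command(series="0 0 0 0 0 0 2; 0 0 0 0 0 0 2")

```text
t: 30.28
position: [0.6266, -0.0241, 0.1869]
eef_rot: [[0.915, 0.404, -0.004], [0.404, -0.915, 0.004], [-0.002, -0.006, -1.0]]
force: [-0.4, 1.2, -3.0]
gripper_width: 0.0264
```

Run:
```python
from jig import *
o=env.observe();p=o["position"];print(p,o["eef_rot"],o["qpos"][6],o["gripper_width"],o["force"])
v=cap("wrist");save("w14",v[0],1.5)
# flange outline seen on flange-top plane
zb=p[2]-.0385;P=cloud(*v[1:]);f=(abs(P[...,2]-zb-.032)<.005)&(np.hypot(P[...,0]-p[0],P[...,1]-p[1])<.05)
q=onz(np.argwhere(f)[:,::-1].astype(float),zb+.032,*v[2:])[:,:2]*1000
h=cv2.convexHull(q.astype(np.float32)).reshape(-1,2);print(len(q),"bbox",q.min(0),q.max(0))
d=q-p[:2]*1000;R=np.hypot(*d.T)
for lo in(29.5,31):
    L=d[R>lo];print(len(L),np.degrees(np.arctan2(L[:,1],L[:,0])).round() if len(L)<60 else np.degrees(np.arctan2(*L.mean(0)[::-1])))
```

```text
[ 0.6266 -0.0241  0.1869] [[ 0.9146  0.4043 -0.0043]
 [ 0.4043 -0.9146  0.0043]
 [-0.0021 -0.0057 -1.    ]] -71.88972244072524 0.02635596206456869 [-0.4119  1.159  -3.0067]
3590 bbox [613.9872 -49.5629] [659.2154   3.7983]
163 25.193173457745832
113 25.15200850033809
```

View pics/w14.png

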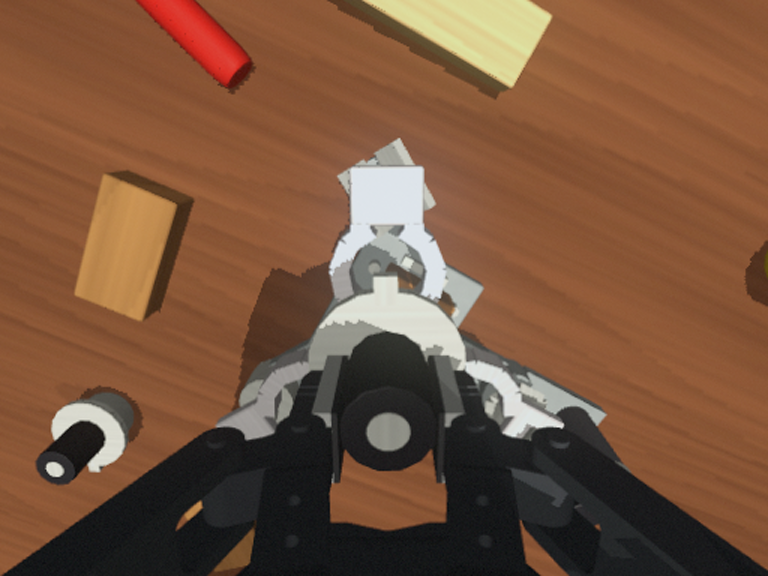

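```bash
cat >> jig.py <<'E'
from scipy.optimize import least_squares
def held(v,p,h=.0385,seat=None):
    zt=p[2]-h+.032
    P=cloud(*v[1:]);f=((abs(P[...,2]-zt)<.005)&(np.hypot(P[...,0]-p[0],P[...,1]-p[1])<.045)).astype(np.uint8)
    n,l,st,ce=cv2.connectedComponentsWithStats(f);i=1+st[1:,4].argmax();f=(l==i).astype(np.uint8)
    c=max(cv2.findContours(f,cv2.RETR_EXTERNAL,cv2.CHAIN_APPROX_NONE)[0],key=len).reshape(-1,2)
    q=onz(c,zt,*v[2:])[:,:2]*1000;p0=np.array(p[:2])*1000
    # keep outer rim away from lug/fingers: points ahead of the axis as the camera sees it
    cam=v[4][:2,3]*1000;e=(cam-p0)/np.linalg.norm(cam-p0)
    d=q-p0;R=np.hypot(*d.T);ca=(d@e)/R;al=np.degrees(np.arccos(ca))
    k=(R>23)&(al>14)&(al<70)&(R<32)
    r=least_squares(lambda x:np.hypot(*(q[k]-x).T)-28,p0,loss="soft_l1",f_scale=.5)
    d=q-r.x;R=np.hypot(*d.T);L=d[(R>30)&(R<35)&(((d@e)/R)>.7)]
    print("axis",r.x,"rim pts",k.sum(),"rms",np.sqrt((r.fun**2).mean()),"lug",np.degrees(np.arctan2(*L.mean(0)[::-1])) if len(L) else None,len(L))
    return r.x
E
python3 - <<'E'
from jig import *
o=env.observe();p=o["position"];v=cap("wrist")
held(v,p)
E
```

```text
axis [627.4315 -23.5223] rim pts 93 rms 0.47865026721106985 lug 24.834287894270506 30
```

Call:
arm_command(series="-0.005 0.002 0.01 0.12 0 2 2; -0.005 0.002 0.01 0.12 0 4 2; -0.005 0.002 0.01 0.12 0 6 2; -0.005 0.002 0.01 0.12 0 6.6 2; -0.005 0.002 0.01 0.12 0 6.6 2")

```text
t: 31.0
position: [0.6279, -0.0219, 0.1214]
eef_rot: [[0.918, 0.396, 0.0], [0.396, -0.918, 0.001], [0.001, -0.001, -1.0]]
force: [-0.2, 1.0, -2.2]
gripper_width: 0.0263
```

Call:
arm_command(series="0 0 0 0 0 0 2; 0 0 0 0 0 0 2")

```text
t: 31.25
position: [0.6284, -0.0215, 0.1222]
eef_rot: [[0.918, 0.397, 0.002], [0.397, -0.918, 0.001], [0.002, -0.001, -1.0]]
force: [-1.1, -0.5, -3.0]
gripper_width: 0.0261
```

Run:
```python
from jig import *
o=env.observe();p=o["position"];print(p,o["eef_rot"],o["force"]);v=cap("wrist")
held(v,p);save("w15",v[0],1.5)
```

```text
[ 0.6284 -0.0215  0.1222] [[ 0.9178  0.397   0.0018]
 [ 0.397  -0.9178  0.0015]
 [ 0.0023 -0.0006 -1.    ]] [-1.0956 -0.4873 -3.0181]
axis [629.1439 -21.0634] rim pts 90 rms 0.4424745298883316 lug 24.345094352790873 30
```

View pics/w15.png

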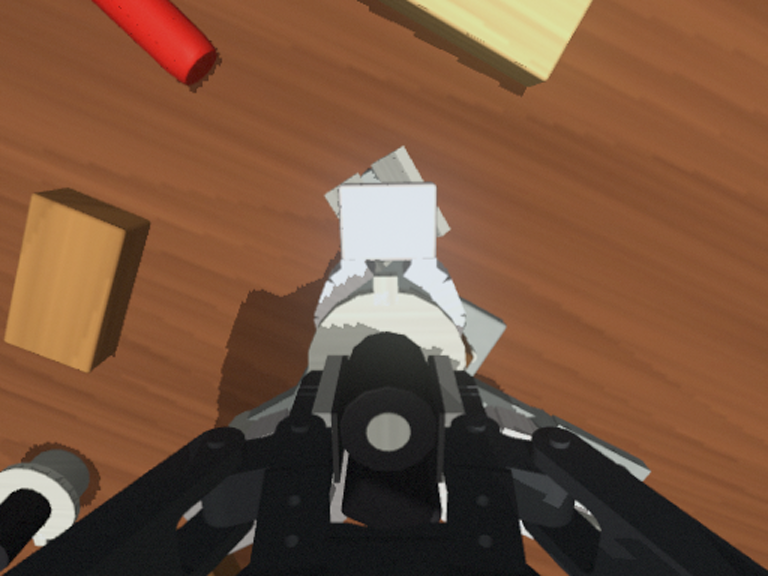

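Call:
arm_command(series="0 0 0 -0.13 0.12 0 2; 0 0 0 -0.13 0.12 0.5 2; 0 0 0 -0.13 0.12 1.2 2; 0 0 0 -0.13 0.12 1.8 2; 0 0 0 -0.13 0.12 2.4 2")

```text
t: 31.92
position: [0.6271, -0.023, 0.0967]
eef_rot: [[0.918, 0.397, 0.0], [0.397, -0.918, 0.001], [0.001, -0.001, -1.0]]
force: [0.5, -0.6, -2.6]
gripper_width: 0.0267
```

Call:
arm_command(series="0 0 0 0 0 0.4 2; 0 0 0 0 0 0.8 2; 0 0 0 0 0 0.8 2")

```text
t: 32.3
position: [0.627, -0.0231, 0.0891]
eef_rot: [[0.918, 0.397, -0.0], [0.397, -0.918, 0.001], [0.001, -0.001, -1.0]]
force: [-0.5, 0.1, -2.9]
gripper_width: 0.0265
```

Call:
arm_command(series="0 0 0 0 0 0.2 2; 0 0 0 0 0 0.2 2; 0 0 0 0 0 0.2 3.2; 0 0 0 0 0 0.2 4.2; 0 0 0 0 0 0.2 4.4")

```text
t: 32.92
position: [0.6275, -0.0231, 0.0876]
eef_rot: [[0.918, 0.397, 0.001], [0.397, -0.918, 0.001], [0.002, -0.001, -1.0]]
force: [-0.6, 0.2, 0.2]
gripper_width: 0.0441
```

Call:
arm_command(series="0 0 0 0 0 -4 4.4; 0 0 0 0 0 -8 4.4; 0 0 0 0 0 -12 6; 0 0 0 0 0 -16 8; 0 0 0 0 0 -16 8")

```text
t: 33.55
position: [0.6291, -0.0232, 0.2513]
eef_rot: [[0.918, 0.397, 0.007], [0.397, -0.918, 0.002], [0.007, 0.001, -1.0]]
force: [0.3, 0.3, -0.3]
gripper_width: 0.0797
```

Run:
```python
from jig import *
o=env.observe();p=o["position"];print(p,o["eef_rot"],o["qpos"]);v=cap("wrist");save("w16",v[0],1.5)
bush(v,.628,-.023,.048,.045);level(v)
P=cloud(*v[1:]);z=P[...,2]
m=(z>.105)&(np.hypot(P[...,0]-.628,P[...,1]+.023)<.03);print("grip top z",np.median(z[m]))
bush(v,.41,.128)
```

```text
[ 0.6291 -0.0232  0.2513] [[ 0.9178  0.397   0.0072]
 [ 0.397  -0.9178  0.0017]
 [ 0.0073  0.0013 -1.    ]] [  2.0654  24.6152  -6.9948  87.7053   3.0782  67.4505 -72.0705]
bush [612.8812 -29.0116] 772 flange px 1459 lug px 407 lug dir 21.96682830032068 std 0.655465322787929 uv [257.2419 166.6614]
plane slope [ 0.0042 -0.0025] z 0.07388220268729198 3972
grip top z 0.33237880061259856
bush [412.0107 128.0059] 403 flange px 849 lug px 32 lug dir -156.39779718137254 std 0.15113367978193015 uv [ 90.3263 262.2768]
```

Call:
arm_command(series="0.001 -0.007 0 -2.8 -4.5 0 6; 0.001 -0.007 0 -5.6 -9 0 6; 0.001 -0.007 0 -8.4 -13.5 0 6; 0.001 -0.007 0 -11.2 -18 3 5; 0.001 -0.007 0 -14 -22.5 6 5")

```text
t: 34.22
position: [0.4074, 0.1283, 0.1862]
eef_rot: [[0.918, 0.397, -0.007], [0.397, -0.918, -0.0], [-0.006, -0.002, -1.0]]
force: [-0.3, 1.7, -0.4]
gripper_width: 0.0498
```

Call:
arm_command(series="0 0 0 0 0 3 5; 0 0 0 0 0 5.5 5; 0 0 0 0 0 5.5 5; 0 0 0 0 0 5.5 5")

```text
t: 34.72
position: [0.4091, 0.1277, 0.1328]
eef_rot: [[0.918, 0.397, -0.007], [0.397, -0.918, -0.0], [-0.006, -0.002, -1.0]]
force: [0.4, 0.8, 0.1]
gripper_width: 0.0498
```

Run:
```python
from jig import *
o=env.observe();p=o["position"];print(p,o["eef_rot"],o["qpos"]);v=cap("wrist");save("w17",v[0],1.2)
ct,a=bush(v,.411,.128)
d=np.r_[ct/1000,p[2]]-p;print("shift tool cm",(o["eef_rot"].T@d)*100)
f=np.load  # earlier seat check from fixed camera
s=cap("scene");P=cloud(*s[1:]);z=P[...,2];m=(z>.1)&(z<.14)&(np.hypot(P[...,0]-.628,P[...,1]+.023)<.025);print("seated grip top",np.percentile(z[m],[50,95]),P[m].mean(0),m.sum())
```

```text
[0.4091 0.1277 0.1328] [[ 0.9178  0.3969 -0.0066]
 [ 0.3969 -0.9179 -0.0004]
 [-0.0062 -0.0022 -1.    ]] [-12.5892  15.0901 -14.0411 122.0757   5.0318  43.7234 -96.4415]
bush [409.9113 128.9541] 1206 flange px 2100 lug px 28 lug dir -159.1652995960221 std 0.06598743199356609 uv [257.541  180.0905]
shift tool cm [ 0.1246 -0.0821 -0.0006]
seated grip top [0.1156 0.1188] [ 0.6317 -0.0259  0.1134] 77
```

View pics/w17.png

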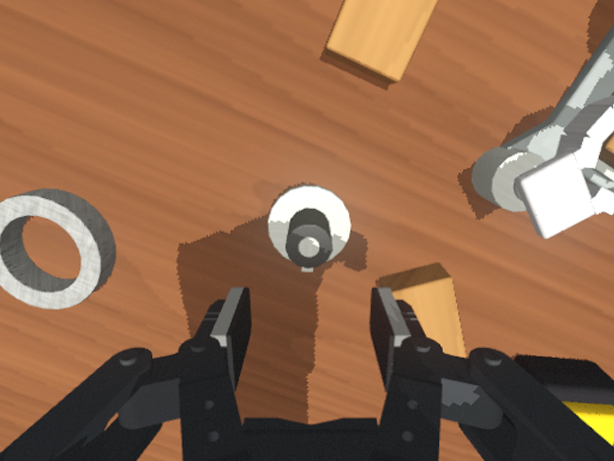

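The seated bush's grip top measures 0.1188, so it is home. The next bush, at (309,222), has its lug facing away from the camera at (307,269). I'll turn the tool half round so the lug stays in view.

Call:
arm_command(series="-0.002 0.006 -0.155 0 0 0 5; -0.002 0.006 -0.31 0 0 0 5; -0.002 0.006 -0.465 0 0 0 5; -0.002 0.006 -0.62 0 0 0 5; -0.002 0.006 -0.777 0 0 0 5")

```text
t: 35.45
position: [0.4096, 0.1277, 0.1333]
eef_rot: [[0.372, 0.928, 0.001], [0.928, -0.372, 0.003], [0.003, -0.0, -1.0]]
force: [-0.0, 0.4, -0.4]
gripper_width: 0.0502
```

Call:
arm_command(series="0 0 -0.155 0 0 0 5; 0 0 -0.31 0 0 0 5; 0 0 -0.465 0 0 0 5; 0 0 -0.62 0 0 0 5; 0 0 -0.777 0 0 0 5")

```text
t: 36.08
position: [0.4096, 0.1277, 0.1333]
eef_rot: [[-0.386, 0.923, 0.001], [0.923, 0.386, 0.003], [0.002, 0.002, -1.0]]
force: [-0.8, -0.2, -1.1]
gripper_width: 0.0502
```

Call:
arm_command(series="0 0 -0.155 0 0 0 5; 0 0 -0.31 0 0 0 5; 0 0 -0.465 0 0 0 5; 0 0 -0.62 0 0 0 5; 0 0 -0.777 0 0 0 5")

```text
t: 36.7
position: [0.4096, 0.1276, 0.1333]
eef_rot: [[-0.922, 0.387, 0.001], [0.387, 0.922, 0.002], [0.0, 0.002, -1.0]]
force: [-0.4, -0.3, 0.3]
gripper_width: 0.0499
```

Call:
arm_command(series="0 0 -0.155 0 0 0 5; 0 0 -0.31 0 0 0 5; 0 0 -0.465 0 0 0 5; 0 0 -0.62 0 0 0 5; 0 0 -0.777 0 0 0 5")

```text
t: 37.33
position: [0.4096, 0.1275, 0.1332]
eef_rot: [[-0.929, -0.37, 0.001], [-0.37, 0.929, 0.002], [-0.001, 0.002, -1.0]]
force: [-0.4, -0.0, 0.7]
gripper_width: 0.0497
```

Call:
arm_command(series="0 0 0 0 0 0 5; 0 0 0 0 0 0 5")

```text
t: 37.58
position: [0.4093, 0.1276, 0.1328]
eef_rot: [[-0.932, -0.362, -0.0], [-0.362, 0.932, 0.002], [-0.001, 0.002, -1.0]]
force: [0.3, -0.5, 0.3]
gripper_width: 0.0498
```

Run:
```python
from jig import *
o=env.observe();p=o["position"];print(p,o["eef_rot"],o["qpos"]);v=cap("wrist");save("w18",v[0],1.2)
ct,a=bush(v,.411,.128)
d=np.r_[ct/1000,p[2]]-p;print("shift tool cm",(o["eef_rot"].T@d)*100)
```

```text
[0.4093 0.1276 0.1328] [[-0.9321 -0.3623 -0.0002]
 [-0.3623  0.9321  0.0023]
 [-0.0007  0.0022 -1.    ]] [ 18.7033  22.6671 -53.6169 120.1661  24.3077  48.5028  61.9094]
bush [407.9149 128.1482] 1190 flange px 2100 lug px 40 lug dir -159.91509440012638 std 0.07353456382823566 uv [259.6405 182.91  ]
shift tool cm [0.1086 0.1027 0.0002]
```

Call:
arm_command(series="0 0 0 0.05 0.1 3 5; 0 0 0 0.05 0.1 6 5; 0 0 0 0.05 0.1 8.8 5; 0 0 0 0.05 0.1 9.5 5; 0 0 0 0.05 0.1 9.5 5")

```text
t: 38.25
position: [0.4081, 0.1289, 0.0378]
eef_rot: [[-0.931, -0.366, -0.001], [-0.366, 0.931, 0.002], [0.0, 0.002, -1.0]]
force: [0.1, 0.7, 0.4]
gripper_width: 0.0502
```

Call:
arm_command(series="0 0 0 0 0 0 2; 0 0 0 0 0 0 2; 0 0 0 0 0 0 2; 0 0 0 0 0 0 2", newtons=70)

```text
t: 38.75
position: [0.4089, 0.1289, 0.0387]
eef_rot: [[-0.931, -0.365, 0.001], [-0.365, 0.931, 0.003], [-0.002, 0.002, -1.0]]
force: [-1.7, -0.6, 6.8]
gripper_width: 0.0263
```

Call:
arm_command(series="0 0 0 0 0 -3 2; 0 0 0 0 0 -7 2; 0 0 0 0 0 -11 2; 0 0 0 0 0 -14.5 2; 0 0 0 0 0 -14.5 2")

```text
t: 39.38
position: [0.4096, 0.1288, 0.185]
eef_rot: [[-0.931, -0.365, 0.004], [-0.365, 0.931, 0.003], [-0.005, 0.001, -1.0]]
force: [0.5, -0.0, -2.6]
gripper_width: 0.0263
```

Call:
arm_command(series="0 0 0 0 0 0 2")

```text
t: 39.5
position: [0.4078, 0.1277, 0.182]
eef_rot: [[-0.931, -0.365, -0.001], [-0.365, 0.931, 0.002], [0.0, 0.002, -1.0]]
force: [-0.5, 0.2, -2.0]
gripper_width: 0.0263
```

Call:
arm_command(series="0 0 0.1 -0.6 -1.7 0 2; 0 0 0.2 -1.2 -3.5 0 2; 0 0 0.3 -1.8 -5.2 0 2; 0 0 0.4 -2.4 -7 0 2; 0 0 0.49 -3 -8.7 0 2")

```text
t: 40.12
position: [0.4673, 0.0576, 0.1807]
eef_rot: [[-0.993, 0.118, -0.004], [0.118, 0.993, 0.002], [0.004, 0.002, -1.0]]
force: [-0.7, -0.0, -1.9]
gripper_width: 0.0262
```

Call:
arm_command(series="0 0 0.1 -1.4 -1.3 0 2; 0 0 0.2 -2.8 -2.6 0 2; 0 0 0.3 -4.2 -3.9 0 2; 0 0 0.4 -5.6 -5.2 0 2; 0 0 0.487 -6.8 -6.3 0 2")

```text
t: 40.75
position: [0.5276, -0.0128, 0.1802]
eef_rot: [[-0.822, 0.569, -0.004], [0.569, 0.822, 0.002], [0.005, -0.001, -1.0]]
force: [-0.5, -0.0, -2.4]
gripper_width: 0.0261
```

Call:
arm_command(series="0 0 0 0 0 2 2; 0 0 0 0 0 4 2; 0 0 0 0 0 5.8 2; 0 0 0 0 0 5.8 2; 0 0 0 0 0 5.8 2")

```text
t: 41.38
position: [0.5284, -0.0117, 0.1242]
eef_rot: [[-0.824, 0.566, -0.001], [0.566, 0.824, 0.003], [0.002, 0.002, -1.0]]
force: [0.7, -1.2, -2.3]
gripper_width: 0.0264
```

Run:
```python
from jig import *
o=env.observe();p=o["position"];print(p,o["eef_rot"],o["force"],o["gripper_width"]);v=cap("wrist")
a=held(v,p);save("w19",v[0],1.2)
d=np.r_[.5285,-.0126,p[2]]-np.r_[a/1000,p[2]];print("shift tool cm",(o["eef_rot"].T@d)*100)
```

```text
[ 0.5284 -0.0117  0.1242] [[-0.8242  0.5663 -0.0008]
 [ 0.5663  0.8242  0.0025]
 [ 0.0021  0.0016 -1.    ]] [ 0.694  -1.2071 -2.2834] 0.026390236298767137
axis [528.0236 -12.906 ] rim pts 94 rms 0.45211722158914935 lug 144.4302685011592 28
shift tool cm [-0.0219  0.0522  0.    ]
```

View pics/w19.png

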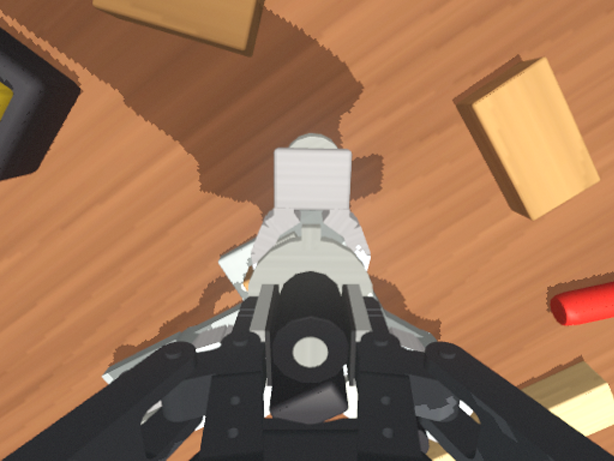

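Call:
arm_command(series="0 0 0 -0.02 0.06 0 2; 0 0 0 -0.02 0.06 0.6 2; 0 0 0 -0.02 0.06 1.4 2; 0 0 0 -0.02 0.06 2.0 2; 0 0 0 -0.02 0.06 2.6 2")

```text
t: 42.05
position: [0.5286, -0.0115, 0.0975]
eef_rot: [[-0.824, 0.567, -0.001], [0.567, 0.824, 0.002], [0.002, 0.001, -1.0]]
force: [-0.2, -0.6, -2.4]
gripper_width: 0.0264
```

Call:
arm_command(series="0 0 0 0 0 0.4 2; 0 0 0 0 0 0.8 2; 0 0 0 0 0 1.0 2; 0 0 0 0 0 1.0 2")

```text
t: 42.55
position: [0.5287, -0.0114, 0.088]
eef_rot: [[-0.824, 0.567, -0.001], [0.567, 0.824, 0.002], [0.002, 0.001, -1.0]]
force: [-0.5, -1.0, -2.4]
gripper_width: 0.0264
```

Call:
arm_command(series="0 0 0 0 0 0.1 2; 0 0 0 0 0 0.1 3.2; 0 0 0 0 0 0.1 4.2; 0 0 0 0 0 0.1 4.4; 0 0 0 0 0 -2 4.4")

```text
t: 43.18
position: [0.5277, -0.0117, 0.1072]
eef_rot: [[-0.824, 0.566, -0.004], [0.566, 0.824, 0.002], [0.004, -0.0, -1.0]]
force: [1.0, 0.4, 0.0]
gripper_width: 0.0441
```

Call:
arm_command(series="0 0 0 0 0 -4 4.4; 0 0 0 0 0 -8 5; 0 0 0 0 0 -12 6; 0 0 0 0 0 -14.5 6; 0 0 0 0 0 -14.5 6")

```text
t: 43.8
position: [0.5299, -0.0116, 0.2551]
eef_rot: [[-0.824, 0.567, 0.003], [0.567, 0.824, 0.002], [-0.001, 0.004, -1.0]]
force: [0.3, -0.8, -0.0]
gripper_width: 0.0601
```

Run:
```python
from jig import *
o=env.observe();p=o["position"];print(p,o["eef_rot"],o["qpos"]);v=cap("wrist");s=cap("scene")
for w in(v,s):
  P=cloud(*w[1:]);z=P[...,2]
  for x,y in((.628,-.023),(.5285,-.0126)):
    m=(z>.1)&(z<.14)&(np.hypot(P[...,0]-x,P[...,1]-y)<.024);print("seated grip top",np.percentile(z[m],[50,95]) if m.sum() else 0,m.sum())
level(v)
```

```text
[ 0.5299 -0.0116  0.2551] [[-0.824   0.5666  0.0031]
 [ 0.5666  0.824   0.0022]
 [-0.0013  0.0036 -1.    ]] [ 26.0973  19.6761 -39.9019  99.086   13.5848  65.9793  37.7925]
seated grip top [0.1168 0.1182] 693
seated grip top [0.1175 0.1189] 764
seated grip top [0.1161 0.1198] 78
seated grip top [0.1156 0.1192] 73
plane slope [0.0119 0.0176] z 0.07479320858312573 2115
```

Call:
arm_command(series="0 0 -0.07 -1.1 -3.4 0 6; 0 0 -0.14 -2.2 -6.8 0 6; 0 0 -0.21 -3.3 -10.2 0 6; 0 0 -0.28 -4.5 -13.6 0 6; 0 0 -0.323 -5.6 -16.8 0 6")

```text
t: 44.52
position: [0.4786, -0.1832, 0.2513]
eef_rot: [[-0.962, 0.274, -0.003], [0.274, 0.962, 0.003], [0.004, 0.002, -1.0]]
force: [0.7, -0.3, 0.5]
gripper_width: 0.0601
```

Call:
arm_command(series="0 0 0 0 -4 0 6; 0 0 0 0 -8 0 6; 0 0 0 0 -12 0 6; 0 0 0 0 -17.7 0 6; 0 0 0 0 -17.7 0 6")

```text
t: 45.15
position: [0.4278, -0.357, 0.2501]
eef_rot: [[-0.959, 0.283, -0.004], [0.283, 0.959, 0.003], [0.005, 0.001, -1.0]]
force: [0.3, 0.4, -0.7]
gripper_width: 0.06
```

Run:
```python
from jig import *
o=env.observe();p=o["position"];print(p,o["eef_rot"],o["qpos"]);v=cap("wrist");save("w20",v[0],1.2)
ct,a=bush(v,.4305,-.351,r=.08)
d=np.r_[ct/1000,p[2]]-p;print("shift tool cm",(o["eef_rot"].T@d)*100)
```

```text
[ 0.4278 -0.357   0.2501] [[-0.959   0.2833 -0.0043]
 [ 0.2833  0.959   0.0027]
 [ 0.0048  0.0014 -1.    ]] [ 61.0643  22.1954 -36.4023  95.7074  14.0607  67.0406  94.6406]
bush [ 461.7855 -382.0198] 491 flange px 995 lug px 19 lug dir -143.01025515081807 std 0.08519482711425874 uv [247.2704 189.4533]
shift tool cm [-3.9691 -1.4332 -0.0212]
```

Both seated bushes' grip tops are at 0.118–0.119, so they are home. The third bush has been knocked to (462,-382) mm with its lug at -143°; going there.

Call:
arm_command(series="0 -0.005 -0.06 -1.3 -0.5 3 5; 0 -0.005 -0.06 -2.6 -1 6 5; 0 -0.005 -0.06 -4 -1.43 9 5; 0 -0.005 -0.06 -4 -1.43 11.7 5; 0 -0.005 -0.06 -4 -1.43 11.7 5")

```text
t: 45.82
position: [0.4644, -0.3743, 0.1327]
eef_rot: [[-0.976, 0.216, 0.0], [0.216, 0.976, 0.005], [0.001, 0.005, -1.0]]
force: [-1.1, 0.4, -0.6]
gripper_width: 0.05
```

Call:
arm_command(series="0 0 0 0 0 0 5; 0 0 0 0 0 0 5")

```text
t: 46.08
position: [0.4661, -0.3767, 0.1366]
eef_rot: [[-0.976, 0.217, 0.006], [0.217, 0.976, 0.0], [-0.005, 0.001, -1.0]]
force: [0.1, -0.1, 0.7]
gripper_width: 0.0501
```

Run:
```python
from jig import *
o=env.observe();p=o["position"];print(p,o["eef_rot"],o["qpos"]);v=cap("wrist");save("w21",v[0],1.2)
ct,a=bush(v,.462,-.382)
d=np.r_[ct/1000,p[2]]-p;print("shift tool cm",(o["eef_rot"].T@d)*100)
```

```text
[ 0.4661 -0.3767  0.1366] [[-0.9761  0.2172  0.0056]
 [ 0.2173  0.9761  0.    ]
 [-0.0055  0.0012 -1.    ]] [ 57.3222  31.9603 -34.1616  98.3188  20.8526  55.9018  92.8772]
bush [ 462.1144 -381.9901] 1165 flange px 2073 lug px 46 lug dir -143.42780515781126 std 0.08922267815861099 uv [251.4014 178.5687]
shift tool cm [ 0.274  -0.6056 -0.0022]
```

Call:
arm_command(series="0 0.005 0 0.2 -0.6 0 4.4; 0 0.005 0 0.2 -0.6 4 4.4; 0 0.005 0 0.2 -0.6 7 4.4; 0 0.005 0 0.2 -0.6 9.2 4.4; 0 0.005 0 0.2 -0.6 9.85 4.4")

```text
t: 46.75
position: [0.4616, -0.3821, 0.0357]
eef_rot: [[-0.976, 0.218, -0.003], [0.218, 0.976, 0.003], [0.003, 0.002, -1.0]]
force: [0.3, -0.5, 0.2]
gripper_width: 0.044
```

Call:
arm_command(series="0 0 0 0 0 0 4.4; 0 0 0 0 0 0 2; 0 0 0 0 0 0 2; 0 0 0 0 0 0 2; 0 0 0 0 0 0 2", newtons=70)

```text
t: 47.38
position: [0.4632, -0.3824, 0.0379]
eef_rot: [[-0.976, 0.218, 0.001], [0.218, 0.976, 0.001], [-0.0, 0.001, -1.0]]
force: [-0.7, 0.3, 7.3]
gripper_width: 0.0265
```

Call:
arm_command(series="0 0 0 0 0 -3 2; 0 0 0 0 0 -7 2; 0 0 0 0 0 -11 2; 0 0 0 0 0 -15 2; 0 0 0 0 0 -15 2")

```text
t: 48.0
position: [0.4643, -0.3831, 0.1901]
eef_rot: [[-0.976, 0.218, 0.004], [0.218, 0.976, -0.001], [-0.004, -0.001, -1.0]]
force: [-0.4, 0.4, -3.4]
gripper_width: 0.0268
```

Call:
arm_command(series="0 0 0 0 0 0 2")

```text
t: 48.12
position: [0.4619, -0.3822, 0.186]
eef_rot: [[-0.976, 0.218, -0.002], [0.218, 0.976, 0.003], [0.003, 0.002, -1.0]]
force: [-1.4, -0.7, -2.8]
gripper_width: 0.0265
```

Call:
arm_command(series="0 0 -0.084 -0.5 2.9 0 2; 0 0 -0.168 -0.9 5.9 0 2; 0 0 -0.252 -1.3 8.8 0 2; 0 0 -0.336 -1.8 11.8 0 2; 0 0 -0.42 -2.2 14.75 0 2")

```text
t: 48.75
position: [0.5171, -0.2408, 0.187]
eef_rot: [[-0.979, -0.206, -0.001], [-0.206, 0.979, 0.002], [0.0, 0.002, -1.0]]
force: [1.0, -0.5, -2.3]
gripper_width: 0.0262
```

Call:
arm_command(series="0 0 -0.08 -1.6 2.5 0 2; 0 0 -0.16 -3.2 5 0 2; 0 0 -0.24 -4.8 7.5 0 2; 0 0 -0.32 -6.4 10 0 2; 0 0 -0.407 -8 12.6 0 2")

```text
t: 49.38
position: [0.5701, -0.1019, 0.1873]
eef_rot: [[-0.818, -0.575, -0.001], [-0.575, 0.818, 0.002], [-0.001, 0.002, -1.0]]
force: [0.1, -1.6, -3.2]
gripper_width: 0.026
```

Call:
arm_command(series="0 0 0 0 0 0 2; 0 0 0 0 0 2 2; 0 0 0 0 0 4 2; 0 0 0 0 0 5 2; 0 0 0 0 0 5 2")

```text
t: 50.0
position: [0.5686, -0.104, 0.1359]
eef_rot: [[-0.821, -0.571, -0.003], [-0.571, 0.821, 0.003], [0.001, 0.004, -1.0]]
force: [0.1, 0.1, -2.3]
gripper_width: 0.0265
```

Run:
```python
from jig import *
o=env.observe();p=o["position"];print(p,o["eef_rot"],o["force"],o["gripper_width"],o["qpos"][6]);v=cap("wrist")
save("w22",v[0],1.5)
zt=p[2]-.038+.032;P=cloud(*v[1:]);f=((abs(P[...,2]-zt)<.005)&(np.hypot(P[...,0]-p[0],P[...,1]-p[1])<.045))
q=onz(np.argwhere(f)[:,::-1].astype(float),zt,*v[2:])[:,:2]*1000
d=q-p[:2]*1000;R=np.hypot(*d.T);A=np.degrees(np.arctan2(d[:,1],d[:,0]))
for a in range(-180,180,10):
    m=(A>=a)&(A<a+10)
    if m.sum()>5: print(a,m.sum(),round(np.percentile(R[m],98),1),end=" | ")
L=d[(R>30)&(R<36)];print("\nlug",np.degrees(np.arctan2(*L.mean(0)[::-1])),len(L))
```

```text
[ 0.5686 -0.104   0.1359] [[-0.8212 -0.5706 -0.0031]
 [-0.5706  0.8212  0.0025]
 [ 0.0011  0.0039 -1.    ]] [ 0.0782  0.1321 -2.3235] 0.026506504368844566 104.3100146062931
-180 225 29.2 | -170 227 29.4 | -160 237 29.5 | -150 236 29.3 | -140 234 29.3 | -130 224 29.0 | -120 220 28.8 | -110 294 33.4 | -100 293 33.1 | -90 181 27.7 | -80 108 27.3 | -70 73 27.2 | -60 9 27.0 | 120 18 28.4 | 130 83 28.3 | 140 113 28.0 | 150 194 28.4 | 160 201 28.6 | 170 218 29.1 | 
lug -99.94805024575925 129
```

View pics/w22.png

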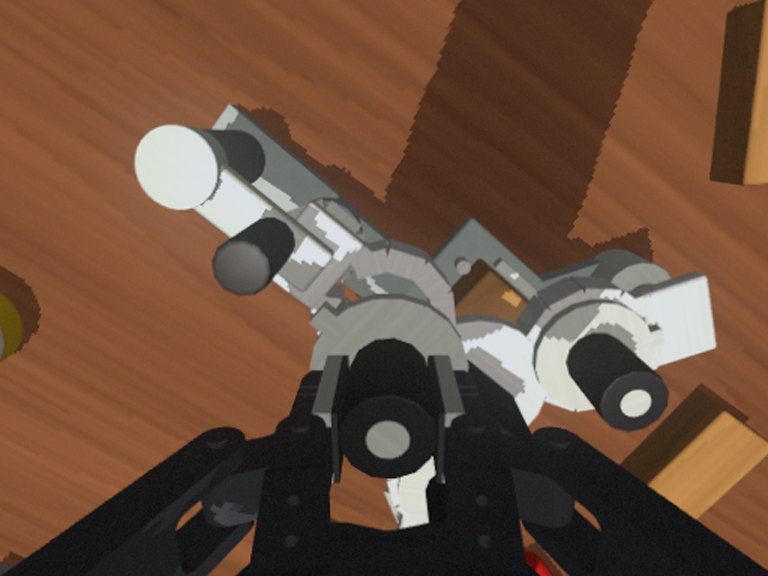

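```bash
cat >> jig.py <<'E'
def held2(v,p,target,seatdir,h=.038):
    zt=p[2]-h+.032;P=cloud(*v[1:]);f=((abs(P[...,2]-zt)<.005)&(np.hypot(P[...,0]-p[0],P[...,1]-p[1])<.045))
    q=onz(np.argwhere(f)[:,::-1].astype(float),zt,*v[2:])[:,:2]*1000;c=p[:2]*1000
    for _ in range(3):
        d=q-c;R=np.hypot(*d.T);A=np.degrees(np.arctan2(d[:,1],d[:,0]));B=[]
        for a in range(-180,180,6):
            m=(A>=a)&(A<a+6)
            if m.sum()>20 and abs((a+3-seatdir+180)%360-180)>20:
                r=np.percentile(R[m],98)
                if r>26: B.append(c+r*np.array([np.cos(np.radians(a+3)),np.sin(np.radians(a+3))]))
        B=np.array(B);r=least_squares(lambda x:np.hypot(*(B-x[:2]).T)-x[2],np.r_[c,28.],loss="soft_l1",f_scale=.5);c=r.x[:2]
    d=q-c;R=np.hypot(*d.T);A=np.degrees(np.arctan2(d[:,1],d[:,0]));m=(R>r.x[2]+1)&(R<36)&(abs((A-seatdir+180)%360-180)<25)
    print("axis",c,"r",r.x[2],"bins",len(B),"lug",A[m].mean(),np.percentile(A[m],[3,97]),m.sum());return c
E
python3 - <<'E'
from jig import *
o=env.observe();p=o["position"];v=cap("wrist");a=held2(v,p,None,-95.9)
d=np.r_[.5695,-.1043,p[2]]-np.r_[a/1000,p[2]];print("shift tool cm",(o["eef_rot"].T@d)*100)
# visible hole rim + slot of the cone seat on jig top plane
P=cloud(*v[1:]);z=P[...,2];level(v)
s=cap("scene");P=cloud(*s[1:]);z=P[...,2];m=(z>.127)&(z<.14)&(np.hypot(P[...,0]-.5632,P[...,1]+.166)<.025);print("knob",P[m].mean(0),m.sum())
E
```

```text
axis [ 567.2925 -104.6546] r 27.2153945937148 bins 25 lug -96.39646326466597 [-105.0662  -87.472 ] 154
shift tool cm [-0.2015 -0.0969 -0.0003]
plane slope [0.0288 0.0143] z 0.07546772637657398 3591
knob [ 0.5665 -0.1656  0.1309] 29
```

Call:
arm_command(series="0.003 0 0 -0.15 -0.08 0 2; 0.003 0 0 -0.15 -0.08 1 2; 0.003 0 0 -0.15 -0.08 2 2; 0.003 0 0 -0.15 -0.08 2.8 2; 0.003 0 0 -0.15 -0.08 3.5 2")

```text
t: 50.78
position: [0.5709, -0.1033, 0.1014]
eef_rot: [[-0.821, -0.571, 0.0], [-0.571, 0.821, -0.0], [-0.0, -0.0, -1.0]]
force: [-1.0, -0.5, -1.8]
gripper_width: 0.0267
```

Call:
arm_command(series="0 0 0 0 0 0.5 2; 0 0 0 0 0 0.9 2; 0 0 0 0 0 0.9 2")

```text
t: 51.15
position: [0.5709, -0.1034, 0.093]
eef_rot: [[-0.821, -0.571, 0.0], [-0.571, 0.821, -0.0], [-0.0, -0.0, -1.0]]
force: [-1.8, 0.6, -2.7]
gripper_width: 0.0264
```

Call:
arm_command(series="0 0 0 0 0 0.4 2; 0 0 0 0 0 0.6 2; 0 0 0 0 0 0.6 2; 0 0 0 0 0 0.6 3.2; 0 0 0 0 0 0.6 4")

```text
t: 51.78
position: [0.5718, -0.103, 0.0877]
eef_rot: [[-0.821, -0.571, 0.002], [-0.571, 0.821, 0.0], [-0.002, -0.001, -1.0]]
force: [-0.8, 0.3, -1.2]
gripper_width: 0.0399
```

Call:
arm_command(series="0 0 0 0 0 0 4; 0 0 0 0 0 -4 4; 0 0 0 0 0 -8 4; 0 0 0 0 0 -12 5; 0 0 0 0 0 -18 6")

```text
t: 52.4
position: [0.5701, -0.1035, 0.2677]
eef_rot: [[-0.821, -0.571, -0.001], [-0.571, 0.821, 0.0], [0.001, 0.001, -1.0]]
force: [1.4, -1.0, -1.2]
gripper_width: 0.0603
```

Call:
arm_command(series="0 0 0 6 0 -4 6; 0 0 0 10 0 -8 6; 0 0 0 10 0 -8 6; 0 0 0 10 0 -8 6")

```text
t: 52.9
position: [0.4889, -0.1603, 0.3472]
eef_rot: [[-0.821, -0.57, 0.001], [-0.57, 0.821, -0.001], [-0.001, -0.001, -1.0]]
force: [-0.2, 0.6, -0.8]
gripper_width: 0.06
```

```bash
cat > chk.py <<'E'
from jig import *
o=env.observe();p=o["position"];print(o["t"],p,o["eef_rot"][:,0],o["force"]);v=cap("wrist")
P=cloud(*v[1:]);z=P[...,2]
c=np.array([575.5,-46.6])
for a in(24.1,144.1,-95.9):
    t=c+58*np.array([np.cos(np.radians(a)),np.sin(np.radians(a))])
    n=np.hypot(P[...,0]*1000-t[0],P[...,1]*1000-t[1]);m=(z>.109)&(z<.14)&(n<22)
    fl=(z>.074)&(z<.1)&(n<26)
    if m.sum(): print("seat",a,t.round(1),"top z",np.percentile(z[m],[50,95]),"grip c",cv2.minAreaRect((P[m][:,:2]*1000).astype(np.float32))[0],"flange z",np.median(z[fl]),m.sum())
m=(z>.126)&(z<.14)&(np.hypot(P[...,0]-.5632,P[...,1]+.166)<.025)
if m.sum()>20:
    q=cv2.minAreaRect((P[m][:,:2]*1000).astype(np.float32))[0];d=np.array(q)-[559,-210.7];print("knob",q,"keeper deg",np.degrees(np.arctan2(d[1],d[0]))+5.9)
m=(z>.115)&(z<.13)&(np.hypot(P[...,0]-.5755,P[...,1]+.0466)<.022);print("handle",cv2.minAreaRect((P[m][:,:2]*1000).astype(np.float32)),z[m].mean(),m.sum())
for a in(24.1,144.1,-95.9):  # arm-end pads
    t=c+102*np.array([np.cos(np.radians(a)),np.sin(np.radians(a))]);m=(np.hypot(P[...,0]*1000-t[0],P[...,1]*1000-t[1])<7)&(z>.06)&(z<.077);print("pad z",a,np.median(z[m]) if m.sum() else None,m.sum())
E
python3 chk.py
```

```text
52.9 [ 0.4889 -0.1603  0.3472] [-0.8213 -0.5705 -0.0008] [-0.1865  0.5963 -0.8232]
seat 24.1 [628.4 -22.9] top z [0.1167 0.118 ] grip c (626.6570434570312, -23.342836380004883) flange z 0.0793505039314229 313
seat 144.1 [528.5 -12.6] top z [0.1169 0.1187] grip c (522.7958374023438, -15.3661527633667) flange z 0.07969903164509828 136
seat -95.9 [ 569.5 -104.3] top z [0.1175 0.119 ] grip c (569.91064453125, -103.45651245117188) flange z 0.07987923080194595 368
knob (562.7412109375, -165.656494140625) keeper deg 91.1520411900646
handle ((574.860107421875, -47.038551330566406), (34.79203796386719, 19.65422821044922), 83.78055572509766) 0.12232626707636711 392
pad z 24.1 0.0729996513594624 39
pad z 144.1 0.07371035061217204 64
pad z -95.9 None 0
```

Run:
```python
from jig import *
v=cap("scene");P=cloud(*v[1:]);h=cv2.cvtColor(v[0],cv2.COLOR_RGB2HSV)
d=(P-[.5755,-.0466,0]);m=(np.hypot(d[...,0],d[...,1])<.06)&(P[...,2]>.02)&(P[...,2]<.05)&(h[...,1]>90)
print("blank px",m.sum(),np.percentile(P[m][:,2],[50,95]),P[m].mean(0))
print(env.close_job())
```

```text
blank px 94 [0.0399 0.0432] [ 0.6095 -0.0623  0.0377]
the job is handed in; nothing more can be done
None
```

I handed the job in at about 53 s of the 210 s allowed; the hand-in gives no verdict. I swung the keeper back to its stop, laid the rightmost blank in the nest and seated the jig on its three feet. I then turned the keeper to 90° and set all three bushes in their keyed seats. One bush had been knocked about 4 cm aside before I reached it, so I measured it again and picked it up from its new place.

**Last checks, from the camera just before hand-in:**
- **Bushes:** all three grip tops were at 118–119 mm and flanges at about 80 mm, which is the home height. Two bushes measured within 2 mm of their seat axes. The bush over the flat pad measured 6 mm off, but only part of it was in view. It had gone into its hole without resistance and is at home height, so I trust the height.
- **Jig:** the handle centre was within 1 mm of the base centre. The pads over the groove and the flat were at 73–74 mm. The pad over the cone was hidden by the keeper. A level check before the bushes went in showed a tilt under 0.006 rad.
- **Keeper:** it was at about 91°.
- **Blank:** when I placed it, it lay within about 1.5 mm of the nest centre with its top at 42 mm. Before hand-in only part was visible under the jig, with its top still at 40–43 mm.
- **Failed check:** two later level readings came out at 0.02–0.03 rad. Seated flanges and the held bush were in the measured area, so I relied on the pad and flange heights instead.

I did not re-measure the bystanders at the end. No move went close enough to touch one, and no contact forces showed it.

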